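Fish dropped clamp feet out from behind the feed guard

TASK

Clamp feet (two to four of them) have slid under the barred guard of the feed unit, where no gripper can go. First lock the drive: lift the selector lever out of its notch, swing it over to the other notch, the one away from the guard, and let it drop in; then draw every foot out in front of the guard with the hooked rod, whose hook must never be under the guard while the drive is unlocked. Stand the long feet (84 mm bar) in the terracotta tray near the guard and the short ones (56 mm bar) in the dark steel tray, lay the rod back in its rest the way it lay, and last of all, when all that is done, put the lever back in its first notch, without disturbing the jar, the surface-gauge block or the try square.

Things in the scene. Friction and masses are not known exactly. Their poses are not given: they have to be found in the camera images.
- feed_unit: fixed grey feed unit; origin on the bench under the middle of its guard's front edge, x in under the guard (away from the robot), y left. Guard: open front; inside 276 mm wide, 152 mm deep, 78 mm high; roof of steel bars (gaps 23 mm), its top at 86 mm. Selector housing (40 mm high) right of it: y -150 to -260, x -50 to 120 mm. Feet start 55 to 80 mm in, 66 mm apart, bars about along x.
- sel_swing (a joint): swing of the lever about the vertical axis through sel_pivot, rad, counter-clockwise from above. 0: first notch (drive unlocked, start): arm points at the robot (unit's -x) and 0.35 rad to the left, towards the guard. 0.70: other notch (locked), 0.35 rad to the right. A tooth between them stops the arm unless lifted; 0.04 rad of play; light friction.
- sel_lift (a joint): lift of the lever, m: 0 dropped in a notch, at most 0.028; the arm clears the tooth above 0.012. Its weight and a weak spring (2 to 3 N) pull it down, so it drops when let go.
- sel_knob (a point): middle of the lever's upright black round knob (18 mm diameter, 42 mm tall) at the end of the arm, 95 mm from the pivot; 19 mm below the knob's top, about 82 mm above the bench when down; can be pinched from above
- sel_pivot (a point): the lever's pivot axis at the top of the selector housing
- hook_rod: hooked rod, 0.14 kg. Wooden handle 104 mm long (x), 20 wide, 44 tall; origin under its middle, x to the hook, z up. An 8 mm steel rod, its axis 10 mm above the underside, runs to x = 173, turns 34 mm to +y and comes 25 mm back: a flat hook open towards the handle, gap 26 mm wide (middle at y = 17), inner face of the cross bar at x = 169, barb's end at x = 144 mm.
- hook_tip (a point): middle of the hook's cross bar (173, 17, 10 mm in the rod's frame)
- rod_rest: fixed dark wooden rest: base 130 x 50 mm, top at 8 mm, two cheeks 110 mm long (top at 20 mm) beside a 30 mm wide groove along x; origin at the centre of the underside. The rod starts here and belongs here: handle in the groove, origin over this one, hook end at +x, underside at 8 mm.
- tray: fixed terracotta-coloured shallow tray, 105 x 135 mm outside (y is the long side), inside 82 x 112 mm, floor 3 mm and rim 42 mm above the bench; origin at the centre of the underside. For the long feet.
- steel_tray: fixed dark steel tray, 110 x 130 mm outside (y is the long side), walls 4 mm thick, rim 34 mm above the bench, floor at 4 mm; origin at the centre of the underside. For the short feet.
- varnish_jar: bystander: brown jar with a screw lid, 50 mm in diameter, 58 mm high; origin at the centre of the underside
- surface_gauge: bystander: dark grey block, 50 x 62 x 44 mm; origin at the centre of the underside
- square: bystander: try square with a wooden stock lying on the bench, 70 x 109 x 14 mm; origin at the middle of the underside
- guard_back (a point): middle of the top front edge of a 14 mm high ledge along the guard's back, 125 mm in from the front edge; the feet's bars cannot go farther in
- foot_long_1: long clamp foot, plain steel, 0.13 to 0.21 kg: flat bar 84 x 32 x 9 mm (length along x) with an upright round stem, 16 mm in diameter, in its middle; stem top 44 mm above the underside; origin at the centre of the underside. Starts under the guard; may be absent.
- foot_long_2: long clamp foot, plain steel, 0.13 to 0.21 kg: flat bar 84 x 32 x 9 mm (length along x) with an upright round stem, 16 mm in diameter, in its middle; stem top 44 mm above the underside; origin at the centre of the underside. Starts under the guard; may be absent.
- foot_short_1: short clamp foot, plain steel, 0.13 to 0.21 kg: flat bar 56 x 32 x 9 mm (length along x) with an upright round stem, 16 mm in diameter, in its middle; stem top 44 mm above the underside; origin at the centre of the underside. Starts under the guard; may be absent.
- foot_short_2: short clamp foot, plain steel, 0.13 to 0.21 kg: flat bar 56 x 32 x 9 mm (length along x) with an upright round stem, 16 mm in diameter, in its middle; stem top 44 mm above the underside; origin at the centre of the underside. Starts under the guard; may be absent.
Mind the look-alikes: they are no part of the job. Leave any yellow look-alike of the foot_short_1 alone.

How it is judged:
By the outcome, as a careful person would: the job done as asked, in the order asked, and still so for the second after the job is handed in, with the robot touching nothing.
Of foot_long_1, foot_long_2, foot_short_1, foot_short_2 only 2 to 4 are there at a start; the rules pass over those that are not, and their reading is None.
At some moment in a run one of foot_long_1, foot_long_2, foot_short_1, foot_short_2 may be knocked a few centimetres aside while the robot is not near it.
It also fails if it takes over 210 s, if anything falls off the work surface, if the arm or the gripper's body presses on something with over 40 N, if the wrist force passes 120 N, or if a joint passes its speed limit or range.

ROBOT

A 6-joint arm with a two-finger parallel gripper is mounted at the origin on a cart in front of the work surface, level with it; the furniture and walls round the work are solid. World frame = base frame: x ahead of the robot, y to its left, z up, the work surface at z = 0. Lengths are in m, angles in rad, forces in N, time in s.
With the tool pointing down it reaches from about 0.35 to 0.85 m from the base axis. Payload 8.1 kg.
Tool frame: the origin (TCP) lies midway between the tips of the shut fingers; the grasp point (between the pads) lies 19 mm behind it; z points along the fingers, y is the line along which they close (so a half turn about z gives the same grasp; the last joint's range is limited). The gripper opens to 85 mm and grips with 20 to 120 N. Pads are 22 mm wide; open, the fingers measure 114 mm over their backs; the gripper's body (76 mm by 85 mm) begins 54 mm behind the grasp point. The pads swing forward as they close: fully open they stand 13 mm farther back than shut.
Start: joints at [1.043, 0.13, 1.488, -0, 1.523, -0.085], TCP at [0.257, 0.542, 0.231] pointing down, gripper open.
Joint ranges: [-2.96, 2.96], [-0.89, 2.26], [0.02, 2.5], [-1.34, 4.48], [0, 2.73], [-2.66, 2.66]. Speed limits (rad/s): [2.39, 2.39, 2.79, 3.14, 3.14, 3.14].

INTERFACE

Orientations are given as a unit quaternion [x, y, z, w].
In Python, from bench import manip gives the robot as it stands.
- The arm moves only by the tool servo_tool, never from a script. Its argument "steps" is a list of rows, each a list of 6 numbers: the shift along the tool's x, y, z in cm, then the turn, a rotation vector about the tool's x, y, z in rad. A call has 1 to 12 rows; each row is the pose to reach, as a shift and turn from the pose commanded when the call began, along the tool's axes at that moment; what a row does not reach only later rows make up. A row lasts 1/8 s, in which the tool goes at most 62.5 mm and 10.7 degrees, less where a joint would pass 70% of its speed; a pose out of reach is approached as far as the arm can. A call with a gripper value outside its range is refused whole. "jaw" is the closure, from 0 (fully open) to 1 (shut), set as the call begins (left out, the last holds). The fingers move at their own pace and stop on an object; "grip_force" is the grip in N (left out, the last holds). Time passes only in rows, so rows that repeat a pose let the fingers close. It gives the time, the measured TCP pose, the force, the opening and the grip force at its end, in the units of the state.
- manip.get_state(): the state, without advancing time (a new reading comes with each control period).
- manip.capture(name): name is "side" or "top" or "wrist"; returns the picture (400x640x3 uint8, red, green, blue); there is no depth.
- manip.calibration(name): a dict with "vertical_fov" (degrees; the focal length in pixels is half the picture's height over the tangent of half this angle, whatever the lens; pixels are square), "cx", "cy" (the principal point, pixels), "world_from_camera" (4x4, takes a point from camera to world coordinates); the wrist camera has in their place "T_tool_cam" (4x4, takes a point from camera to tool coordinates, whose origin is the TCP and whose axes are the flange's). Camera axes: x right, y up, looking along -z (the intrinsics and any distortion apply to the point x, -y, -z); pixel columns grow to the right and rows downward; lengths in m; the calibration is good to about 2 mm. The wrist camera is an equidistant fisheye: a pixel r from the principal point sees the ray r / f radians off the axis. A picture is of the moment at which its call begins: read the wrist's pose just before it. calibration takes no time and is no camera call.
- manip.job_done(): hands the job in; it is judged then, once.
Trained networks look in the newest picture that a camera, given by its name, has taken for a name from the list of things; names that differ only in an ending like _2 or _b are one class to them, and where a whole thing is asked for, a point or a joint stands for the part that bears it (a point fixed in the world has none). Each returns a list of dicts, best first, with "conf" (0 to 1); they miss things now and then, are a little off and sometimes report something else, mostly with a low value. They report only what shows in the picture. A call takes as long as a camera call. They do not tell look-alikes from the thing itself.
- manip.search_frame(camera, label): "point" ([x, y, z] in m, in world coordinates, good to about 4 mm: the middle of the surface that is visible of it).
The state is a dict: "time_s": time; "q": joint angles; "qvel": joint speeds; "tau": joint torques, N m; "eef_pos": TCP position; "tcp_rot": TCP orientation; "ft_force": force on the tool from outside, world axes, zero at the start; "torque": the same for the moment, N m; "grip_width": finger opening in m; "finger_force": force on a finger pad.
Only numpy, scipy, OpenCV 4.12 (cv2) and the standard library are available. Lean on these libraries where they do the work, as an engineer would, in place of code of your own. Each camera call takes 0.05 s, during which the arm holds its last target. There are 200 camera calls.

## Working session

There is one attempt and no reset: what is moved stays moved. The work goes in short steps, Python scripts to look and compute and a tool call to move; the robot and the scene stay as the last step left them, time stands still between calls to the robot, and variables do not carry over. Pictures are saved under pics/ and viewed, at most 14 in all, crops included, and the job is handed in when it is done.

Besides the shell and the picture viewer there is one more tool, called after "Call:" by a JSON object that holds its "api" and its "payload". servo_tool: Moves the arm, as the interface text tells. Its arguments: {"type":"object","properties":{"steps":{"type":"array"},"jaw":{"type":"number"},"grip_force":{"type":"number"}},"required":["steps"]}

```bash
mkdir -p pics; ls; cat > h.py <<'E'
import numpy as np, cv2
from bench import manip
from scipy.spatial.transform import Rotation as R
def cap(cam,name):
    im=manip.capture(cam); cv2.imwrite('pics/'+name+'.png',im[:,:,::-1]); return im
def proj(cam,P):
    c=manip.calibration(cam); W=np.array(c['world_from_camera']); f=200/np.tan(np.radians(c['vertical_fov'])/2)
    p=(np.atleast_2d(P)-W[:3,3])@W[:3,:3]; return np.c_[c['cx']+f*p[:,0]/-p[:,2], c['cy']-f*p[:,1]/-p[:,2]]
def unproj(cam,uv,z):
    c=manip.calibration(cam); W=np.array(c['world_from_camera']); f=200/np.tan(np.radians(c['vertical_fov'])/2)
    uv=np.atleast_2d(uv).astype(float); d=np.c_[(uv[:,0]-c['cx'])/f,-(uv[:,1]-c['cy'])/f,-np.ones(len(uv))]@W[:3,:3].T
    o=W[:3,3]; return o+d*((np.broadcast_to(z,len(uv))-o[2])/d[:,2])[:,None]
E
python3 - <<'E'
from h import *
s=manip.get_state(); print(s)
a=cap('top','top0'); b=cap('side','side0')
for c in ('top','side'):
    print(c,manip.calibration(c))
for n in ['feed_unit','sel_knob','sel_pivot','hook_rod','hook_tip','rod_rest','tray','steel_tray','varnish_jar','surface_gauge','square','foot_long_1','foot_short_1','guard_back']:
    try: print(n,[(np.round(d['point'],3).tolist(),round(d['conf'],2)) for d in manip.search_frame('top',n)][:6])
    except Exception as e: print(n,e)
E
```

```text
pics
{'time_s': 0.0, 'q': array([ 1.04259881e+00,  1.31184367e-01,  1.48931235e+00, -9.81926629e-07,
        1.52303297e+00, -8.53728850e-02]), 'qvel': array([-0.00047303, -0.00136419,  0.00036768, -0.00012919, -0.00018848,
       -0.00026679]), 'tau': array([ 2.21401901e-04, -5.69422066e+01, -5.00542116e+01, -2.99050453e-04,
        1.52817601e-02, -1.21178263e-05]), 'eef_pos': array([0.25676896, 0.54164207, 0.23021244]), 'tcp_rot': array([ 2.19607556e-01,  9.75587814e-01, -9.23443947e-04, -2.92020153e-04]), 'ft_force': array([ 0.11352882, -0.19415014, -0.0300649 ]), 'torque': array([-0.03435648, -0.0257432 ,  0.03560337]), 'finger_force': 0.0, 'grip_width': 0.08564139872812912}
top {'vertical_fov': 43.40195382767796, 'cx': 318.47842437841774, 'cy': 208.39989028547114, 'world_from_camera': array([[-0.02850315,  0.98703434, -0.15795817,  0.32184399],
       [-0.99935049, -0.03162384, -0.01727788,  0.00552266],
       [-0.0220491 ,  0.1573631 ,  0.98729463,  1.69181368],
       [ 0.        ,  0.        ,  0.        ,  1.        ]])}
side {'vertical_fov': 44.014208185783595, 'cx': 324.
[... 416 characters left out ...]
.22, 0.047], 0.78)]
hook_rod [([0.415, 0.206, 0.049], 0.6)]
hook_tip [([0.414, 0.205, 0.042], 0.57)]
rod_rest [([0.406, 0.166, 0.011], 0.82)]
tray [([0.709, -0.046, 0.01], 0.69), ([0.56, 0.165, 0.005], 0.61), ([0.604, -0.266, 0.062], 0.41)]
steel_tray [([0.553, 0.38, 0.006], 0.69)]
varnish_jar [([0.503, -0.363, 0.054], 0.54), ([0.623, -0.271, 0.066], 0.42)]
surface_gauge [([0.658, 0.14, 0.041], 0.51)]
square [([0.406, 0.481, 0.01], 0.54)]
foot_long_1 [([0.554, 0.379, 0.005], 0.64), ([0.699, 0.026, 0.014], 0.57), ([0.606, -0.26, 0.06], 0.16)]
foot_short_1 [([0.707, -0.047, 0.009], 0.56), ([0.597, -0.424, 0.003], 0.52), ([0.703, -0.186, 0.013], 0.44)]
guard_back [([0.711, -0.22, 0.043], 0.76)]
```

```bash
python3 - <<'E'
import cv2
a=cv2.imread('pics/top0.png'); b=cv2.imread('pics/side0.png')
cv2.imwrite('pics/top0b.png',cv2.resize(a,(800,500),interpolation=cv2.INTER_CUBIC))
cv2.imwrite('pics/side0b.png',cv2.resize(b,(800,500),interpolation=cv2.INTER_CUBIC))
E
```

```text
(no output)
```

View pics/top0b.png

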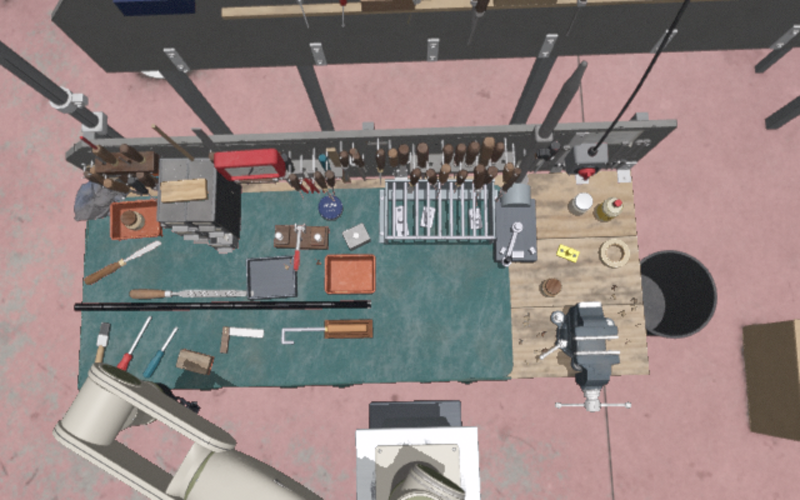

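View pics/side0b.png

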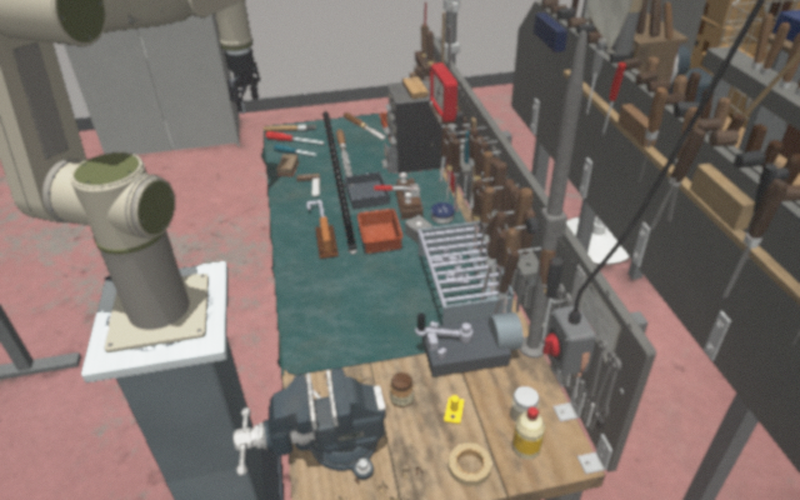

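The top view (800x500 scale) shows the guard at (438,212) with feet at about (400,218), (428,215) and (475,215). The lever is at (512,240), the rod in its rest at (340,329) with its hook to the left at (287,337), the terracotta tray at (350,274) and the steel tray at (272,278). The decoys are a second terracotta tray at (135,220), the yellow foot at (568,253) and feet-like blocks at (285-315,237). Next I'll crop closer.

```bash
python3 - <<'E'
import cv2,numpy as np
a=cv2.imread('pics/top0.png')
c1=a[135:220,295:440]; c2=a[195:280,215:310]
c1=cv2.resize(c1,(800,469),interpolation=cv2.INTER_CUBIC); c2=cv2.resize(c2,(670,600),interpolation=cv2.INTER_CUBIC)
cv2.imwrite('pics/c1.png',c1);cv2.imwrite('pics/c2.png',c2)
E
```

```text
(no output)
```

View pics/c1.png

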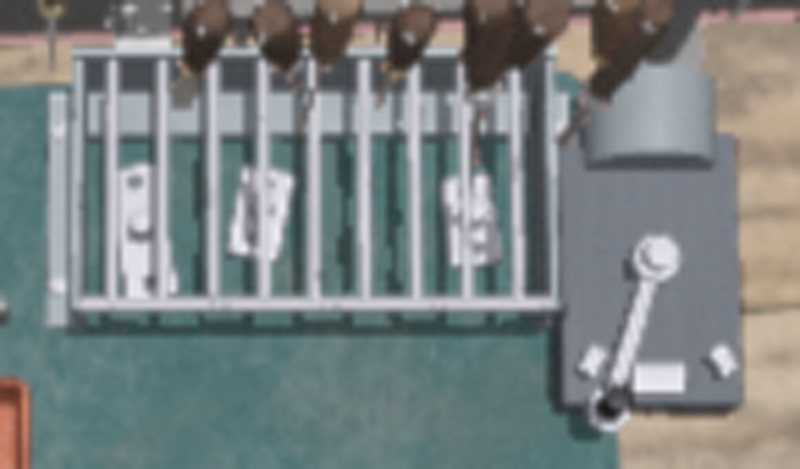

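View pics/c2.png

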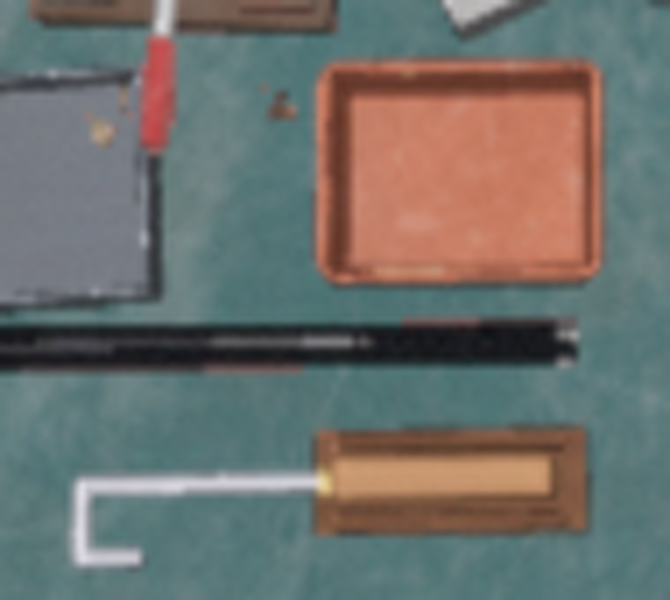

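```bash
python3 - <<'E'
from h import *
c1=lambda p:np.array(p)/5.517+[295,135]
c2=lambda p:np.array(p)/7.053+[215,195]
def show(n,p,z): print(n,np.round(unproj('top',p,z)*1000,0).tolist())
show('guard front top L,R',c1([[75,303],[557,303]]),.084)
show('guard back top L,R',c1([[75,55],[555,55]]),.084)
show('ledge front L R',c1([[90,137],[545,137]]),.014)
show('long bar corners/ctr',c1([[122,170],[150,165],[175,295],[125,297],[140,228]]),[.009]*4+[.044])
show('short1',c1([[243,167],[293,175],[278,260],[230,250],[262,212]]),.009)
show('short2',c1([[443,180],[490,177],[498,262],[450,265],[470,222]]),.009)
show('pivot',c1([[656,255]]),.07); show('knob top',c1([[614,402]]),.101)
show('housing',c1([[562,408],[742,408],[738,135]]),.04)
show('tray rim',c2([[318,62],[603,62],[600,283],[318,283]]),.042)
show('rest',c2([[316,430],[588,430],[585,533],[315,533]]),[.02]*4)
show('handle top',c2([[332,458],[552,455],[552,495],[332,497]]),.052)
show('hook',c2([[78,483],[78,560],[140,560],[325,482]]),.018)
show('black rail',c2([[575,345],[0,345],[575,320],[575,365]]),.01)
show('steel',c2([[160,70],[158,298]]),.034)
for n,p,z in [('steel c',[272,278],.004),('steelTL',[248,259],.034),('steelTR',[297,257],.034),('steelBR',[297,297],.034),('steelBL',[248,299],.034),('gauge',[355,236],.044),('jar',[551,287],.058),('sq',[240,333],.014),('railL',[75,307],.01),('bl obj',[330,207],.02),('red handle',[297,250],.03)]:
    show(n,np.array([p])*.8,z)
for n in ['foot_long_1','foot_short_1','hook_rod','sel_knob','tray','surface_gauge','steel_tray','rod_rest','feed_unit','sel_pivot']:
    print(n,[(np.round(d['point'],3).tolist(),round(d['conf'],2)) for d in manip.search_frame('side',n)][:6])
E
```

```text
guard front top L,R [[641.0, 64.0, 84.0], [632.0, -220.0, 84.0]]
guard back top L,R [[793.0, 60.0, 84.0], [783.0, -226.0, 84.0]]
ledge front L R [[760.0, 55.0, 14.0], [750.0, -228.0, 14.0]]
long bar corners/ctr [[739.0, 35.0, 9.0], [742.0, 18.0, 9.0], [659.0, 5.0, 9.0], [659.0, 36.0, 9.0], [694.0, 25.0, 44.0]]
short1 [[739.0, -40.0, 9.0], [733.0, -71.0, 9.0], [679.0, -60.0, 9.0], [686.0, -30.0, 9.0], [710.0, -51.0, 9.0]]
short2 [[726.0, -164.0, 9.0], [727.0, -193.0, 9.0], [673.0, -195.0, 9.0], [672.0, -166.0, 9.0], [699.0, -179.0, 9.0]]
pivot [[662.0, -282.0, 70.0]]
knob top [[569.0, -247.0, 101.0]]
housing [[576.0, -225.0, 40.0], [572.0, -333.0, 40.0], [741.0, -341.0, 40.0]]
tray rim [[608.0, 229.0, 42.0], [603.0, 94.0, 42.0], [498.0, 98.0, 42.0], [503.0, 230.0, 42.0]]
rest [[435.0, 235.0, 20.0], [431.0, 106.0, 20.0], [383.0, 109.0, 20.0], [387.0, 236.0, 20.0]]
handle top [[420.0, 223.0, 52.0], [418.0, 121.0, 52.0], [400.0, 121.0, 52.0], [402.0, 223.0, 52.0]]
hook [[414.0, 348.0, 18.0], [378.0, 348.0, 18.0], [377.0, 318.0, 18.0], [411.0, 231.0, 18.0]]
black rail [[473.0, 112.0, 10.0
[... 330 characters left out ...]

sq [[408.0, 463.0, 14.0]]
railL [[491.0, 914.0, 10.0]]
bl obj [[744.0, 217.0, 20.0]]
red handle [[625.0, 306.0, 30.0]]
foot_long_1 [([0.703, 0.023, 0.011], 0.41)]
foot_short_1 [([0.592, -0.433, 0.004], 0.49)]
hook_rod [([0.414, 0.17, 0.042], 0.75)]
sel_knob [([0.692, -0.244, 0.058], 0.63), ([0.604, -0.262, 0.063], 0.54)]
tray [([0.557, 0.179, 0.019], 0.83), ([0.607, -0.262, 0.06], 0.64)]
surface_gauge [([0.649, 0.143, 0.046], 0.58)]
steel_tray [([0.552, 0.386, 0.013], 0.62), ([0.694, -0.242, 0.06], 0.28)]
rod_rest [([0.406, 0.144, 0.01], 0.65)]
feed_unit [([0.689, -0.249, 0.056], 0.67)]
sel_pivot [([0.695, -0.245, 0.059], 0.95), ([0.703, 0.021, 0.007], 0.64), ([0.617, -0.267, 0.064], 0.28)]
```

```bash
cat >> h.py <<'E'
def move(p,th):
    """shift cm in tool axes, rotvec, for TCP target p with tool y at angle th (tool down)"""
    s=manip.get_state(); r=R.from_quat(s['tcp_rot'])
    y=np.array([np.cos(th),np.sin(th),0]); z=np.array([0,0,-1.]); x=np.cross(y,z)
    t=R.from_matrix(np.c_[x,y,z])
    print('at',np.round(s['eef_pos'],4),'t',round(s['time_s'],2),'move',np.round(r.inv().apply(np.array(p)-s['eef_pos'])*100,2),np.round((r.inv()*t).as_rotvec(),3))
def wproj(P,s=None):
    s=s or manip.get_state(); c=manip.calibration('wrist'); T=np.eye(4);T[:3,:3]=R.from_quat(s['tcp_rot']).as_matrix();T[:3,3]=s['eef_pos']
    W=T@np.array(c['T_tool_cam']); f=200/np.tan(np.radians(c['vertical_fov'])/2)
    p=(np.atleast_2d(P)-W[:3,3])@W[:3,:3]; v=np.c_[p[:,0],-p[:,1]]; rr=np.linalg.norm(v,axis=1); a=np.arctan2(rr,-p[:,2])
    return np.c_[c['cx']+f*a*v[:,0]/rr,c['cy']+f*a*v[:,1]/rr]
def wunproj(uv,z,s=None):
    s=s or manip.get_state(); c=manip.calibration('wrist'); T=np.eye(4);T[:3,:3]=R.from_quat(s['tcp_rot']).as_matrix();T[:3,3]=s['eef_pos']
    W=T@np.array(c['T_tool_cam']); f=200/np.tan(np.radians(c['vertical_fov'])/2)
    d=np.atleast_2d(uv)-[c['cx'],c['cy']]; rr=np.linalg.norm(d,axis=1)+1e-9; a=rr/f
    v=np.c_[np.sin(a)*d[:,0]/rr,-np.sin(a)*d[:,1]/rr,-np.cos(a)]@W[:3,:3].T; o=W[:3,3]
    return o+v*((np.broadcast_to(z,len(v))-o[2])/v[:,2])[:,None]
E
python3 - <<'E'
from h import *
from scipy.optimize import least_squares
pt=np.array([614,402])/5.517+[295,135]
ps=np.array([421,322])*.8
r=least_squares(lambda X:np.r_[(proj('top',X)-pt)[0],(proj('side',X)-ps)[0]],[.57,-.25,.09]); print(r.x,r.cost)
print(manip.calibration('wrist'))
move([.568,-.248,.20],-np.pi/2)
E
```

```text
[ 0.5738886  -0.25018007  0.08268617] 0.2941350472791408
{'vertical_fov': 65.70646984690485, 'cx': 321.54860348154557, 'cy': 199.9383286623478, 'T_tool_cam': array([[ 8.98997563e-04,  9.53352688e-01,  3.01857323e-01,
         7.71353269e-02],
       [ 9.99999482e-01, -7.12989614e-04, -7.26391298e-04,
         6.17275927e-06],
       [-4.77285960e-04,  3.01857820e-01, -9.53352835e-01,
        -1.43044533e-01],
       [ 0.00000000e+00,  0.00000000e+00,  0.00000000e+00,
         1.00000000e+00]])}
at [0.2571 0.5421 0.2313] t 1.3 move [-61.95 -58.07   3.13] [-0.     0.     2.699]
```

Call:
{"api": "servo_tool", "payload": {"steps": [[-62,-58,3.1,0,0,2.7],[-62,-58,3.1,0,0,2.7],[-62,-58,3.1,0,0,2.7],[-62,-58,3.1,0,0,2.7],[-62,-58,3.1,0,0,2.7],[-62,-58,3.1,0,0,2.7],[-62,-58,3.1,0,0,2.7],[-62,-58,3.1,0,0,2.7],[-62,-58,3.1,0,0,2.7],[-62,-58,3.1,0,0,2.7],[-62,-58,3.1,0,0,2.7],[-62,-58,3.1,0,0,2.7]], "jaw": 0.3}}

```text
time_s: 2.8
eef_pos: [0.5328, -0.1572, 0.2041]
tcp_rot: [0.976, 0.219, 0.0, 0.0]
ft_force: [1.4, 0.3, -0.4]
grip_width: 0.06
finger_force: 0.0
```

```bash
python3 - <<'E'
from h import *
move([.568,-.248,.20],-np.pi/2); print(manip.get_state()['grip_width'])
E
```

```text
at [ 0.5328 -0.1572  0.2041] t 2.8 move [-0.7   9.71  0.41] [ 0.    -0.001  0.442]
0.059958788203395334
```

Call:
{"api": "servo_tool", "payload": {"steps": [[-0.7,9.7,0.4,0,0,0.44],[-0.7,9.7,0.4,0,0,0.44],[-0.7,9.7,0.4,0,0,0.44],[-0.7,9.7,0.4,0,0,0.44],[-0.7,9.7,0.4,0,0,0.44]], "jaw": 0.5}}

```text
time_s: 3.42
eef_pos: [0.568, -0.245, 0.2]
tcp_rot: [1.0, 0.005, 0.0, -0.0]
ft_force: [0.6, -0.3, 0.3]
grip_width: 0.0423
finger_force: 0.0
```

```bash
python3 - <<'E'
from h import *
move([.572,-.249,.20],-np.pi/2); cap('wrist','w1'); print(wproj([[.572,-.248,.101],[.662,-.282,.07]]))
print([(d['point'],d['conf']) for d in manip.search_frame('wrist','sel_knob')])
E
```

```text
at [ 0.568 -0.245  0.2  ] t 3.42 move [ 0.4  0.4 -0. ] [-0.    -0.     0.011]
[[325.35985209 196.19104251]
 [365.46838427  87.43461102]]
[([0.6061, -0.2614, 0.0658], 0.69)]
```

View pics/w1.png

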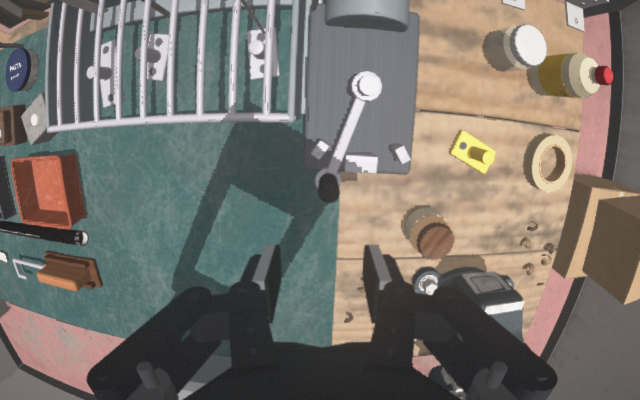

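The wrist view shows the lever knob's top near (329,190), the pivot at (366,86), the three foot stems at (95,73), (155,72) and (257,46), and the jar at (434,240), clear of the lever. The yellow look-alike is at (475,150).

```bash
python3 - <<'E'
from h import *
print(np.round(wunproj([[329,190],[366,86],[434,240],[326,176]],[.101,.07,.058,.06]),4))
print(np.round(wunproj([[94,73],[155,72],[257,46]],.044),3), np.round(wunproj([[50,130],[295,118]],.084),3))
move([.575,-.251,.072],-np.pi/2)
E
```

```text
[[ 0.5773 -0.2509  0.101 ]
 [ 0.6633 -0.2825  0.07  ]
 [ 0.5118 -0.3651  0.058 ]
 [ 0.5794 -0.2489  0.06  ]]
[[ 0.701  0.018  0.044]
 [ 0.689 -0.07   0.044]
 [ 0.705 -0.182  0.044]] [[ 0.642  0.061  0.084]
 [ 0.634 -0.222  0.084]]
at [ 0.5681 -0.2449  0.2002] t 3.52 move [ 0.68  0.62 12.82] [ 0.    -0.     0.011]
```

Call:
{"api": "servo_tool", "payload": {"steps": [[0.7,0.6,6,0,0,0],[0.7,0.6,11,0,0,0],[0.7,0.6,12.8,0,0,0],[0.7,0.6,12.8,0,0,0],[0.7,0.6,12.8,0,0,0]]}}

```text
time_s: 4.15
eef_pos: [0.5768, -0.2522, 0.0749]
tcp_rot: [1.0, 0.005, 0.002, 0.001]
ft_force: [-1.2, 0.4, 0.8]
grip_width: 0.0427
finger_force: 0.0
```

Call:
{"api": "servo_tool", "payload": {"steps": [[0,0,0,0,0,0],[0,0,0,0,0,0],[0,0,0,0,0,0],[0,0,0,0,0,0],[0,0,0,0,0,0]], "jaw": 1, "grip_force": 40}}

```text
time_s: 4.78
eef_pos: [0.5761, -0.252, 0.0737]
tcp_rot: [1.0, 0.004, 0.001, 0.001]
ft_force: [-1.3, 0.7, 6.4]
grip_width: 0.0171
finger_force: 39.6
```

Call:
{"api": "servo_tool", "payload": {"steps": [[0,0,-1,0,0,0],[0,0,-2.1,0,0,0],[0,0,-2.1,0,0,0],[-0.3,0.8,-2.1,0,0,-0.09],[-0.5,1.6,-2.1,0,0,-0.175],[-0.6,2.4,-2.1,0,0,-0.26],[-0.7,3.2,-2.1,0,0,-0.35],[-0.7,4.1,-2.1,0,0,-0.44],[-0.6,4.9,-2.1,0,0,-0.525],[-0.4,5.7,-2.1,0,0,-0.61],[-0.2,6.5,-2.1,0,0,-0.7],[-0.2,6.5,-2.1,0,0,-0.7]]}}

```text
time_s: 6.28
eef_pos: [0.5746, -0.3132, 0.0915]
tcp_rot: [0.937, 0.348, 0.001, -0.002]
ft_force: [8.0, 10.3, -2.6]
grip_width: 0.0165
finger_force: 39.5
```

Call:
{"api": "servo_tool", "payload": {"steps": [[0,0,0,0,0,0],[0,0,1,0,0,0],[0,0,2,0,0,0],[0,0,2.1,0,0,0],[0,0,2.1,0,0,0]]}}

```text
time_s: 6.9
eef_pos: [0.5745, -0.314, 0.0727]
tcp_rot: [0.938, 0.348, 0.001, -0.001]
ft_force: [-0.0, 11.0, 9.5]
grip_width: 0.0167
finger_force: 40.9
```

Call:
{"api": "servo_tool", "payload": {"steps": [[0,0,0,0,0,0],[0,0,0,0,0,0],[0,0,0,0,0,0],[0,0,-6,0,0,0],[0,0,-12,0,0,0],[0,0,-12,0,0,0]], "jaw": 0.4}}

```text
time_s: 7.65
eef_pos: [0.5768, -0.3188, 0.1998]
tcp_rot: [0.938, 0.347, 0.004, 0.005]
ft_force: [1.1, 0.6, -0.6]
grip_width: 0.0514
finger_force: 0.0
```

```bash
python3 - <<'E'
from h import *
im=cap('wrist','w2'); cap('top','t2'); cap('side','s2')
print(wproj([[.5735,-.312,.101],[.5735,-.312,.123]]))
cv2.imwrite('pics/w2c.png',cv2.resize(im[40:300,200:520,::-1],(800,650))[:600])
move([.418,.157,.16],0)
E
```

```text
[[317.6927262  200.51653648]
 [317.27156762 209.7925245 ]]
at [ 0.5731 -0.3163  0.1909] t 7.8 move [ 19.02 -46.03   3.14] [-0.001 -0.    -0.862]
```

View pics/w2c.png

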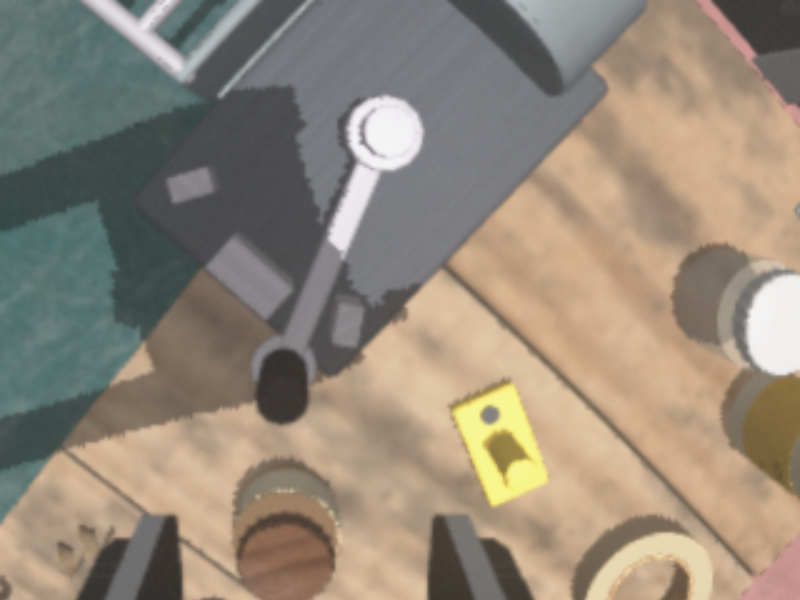

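```bash
python3 - <<'E'
from h import *
move([.410,.157,.16],-.03)
E
```

```text
at [ 0.5731 -0.3163  0.1909] t 7.8 move [ 18.41 -46.55   3.14] [-0.001 -0.    -0.832]
```

Call:
{"api": "servo_tool", "payload": {"steps": [[18.4,-46.5,3.1,0,0,-0.83],[18.4,-46.5,3.1,0,0,-0.83],[18.4,-46.5,3.1,0,0,-0.83],[18.4,-46.5,3.1,0,0,-0.83],[18.4,-46.5,3.1,0,0,-0.83],[18.4,-46.5,3.1,0,0,-0.83],[18.4,-46.5,3.1,0,0,-0.83],[18.4,-46.5,3.1,0,0,-0.83],[18.4,-46.5,3.1,0,0,-0.83],[18.4,-46.5,3.1,0,0,-0.83],[18.4,-46.5,3.1,0,0,-0.83]]}}

```text
time_s: 9.18
eef_pos: [0.4108, 0.155, 0.1602]
tcp_rot: [0.719, 0.695, -0.001, -0.0]
ft_force: [-0.1, 0.2, 0.9]
grip_width: 0.0514
finger_force: 0.0
```

```bash
python3 - <<'E'
from h import *
im=cap('wrist','w3')
move([.410,.157,.026],-.03)
P=[[.400,.120,.052],[.420,.120,.052],[.401,.223,.052],[.421,.223,.052],[.414,.345,.018],[.383,.109,.02],[.387,.236,.02],[.431,.106,.02],[.435,.235,.02]]
for p in wproj(P): cv2.circle(im,(int(round(p[0])),int(round(p[1]))),2,(255,0,0),-1)
cv2.imwrite('pics/w3c.png',cv2.resize(im[:300,160:480,::-1],(640,600),interpolation=cv2.INTER_CUBIC))
E
```

```text
at [0.4109 0.155  0.1605] t 9.22 move [ 0.2  -0.09 13.45] [-0.001  0.    -0.004]
```

View pics/w3c.png

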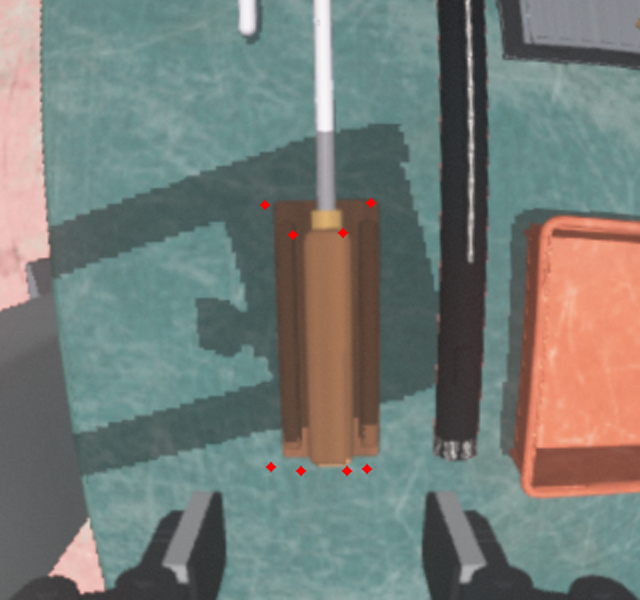

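```bash
python3 - <<'E'
from h import *
uv=np.array([[303,233],[351,233],[355,465],[308,465],[326,100]])/2+[160,0]
p=wunproj(uv,[.052]*4+[.018]); print(np.round(p,4)); print(p[:4].mean(0))
uv=np.array([[275,203],[379,203],[380,455],[284,455]])/2+[160,0]
p=wunproj(uv,.02); print(np.round(p,4),p.mean(0))
E
```

```text
[[0.4053 0.2231 0.052 ]
 [0.4245 0.2225 0.052 ]
 [0.4241 0.1219 0.052 ]
 [0.4033 0.1226 0.052 ]
 [0.4166 0.2833 0.018 ]]
[0.41430373 0.17255892 0.052     ]
[[0.3921 0.2363 0.02  ]
 [0.4389 0.2348 0.02  ]
 [0.4379 0.1128 0.02  ]
 [0.3903 0.1144 0.02  ]] [0.41478802 0.17458291 0.02      ]
```

Call:
{"api": "servo_tool", "payload": {"steps": [[0.2,0.3,6,0,0,-0.01],[0.2,0.3,11,0,0,-0.01],[0.2,0.3,13.4,0,0,-0.01],[0.2,0.3,13.4,0,0,-0.01],[0.2,0.3,13.4,0,0,-0.01],[0.2,0.3,13.4,0,0,-0.01]]}}

```text
time_s: 9.98
eef_pos: [0.4153, 0.1584, 0.0287]
tcp_rot: [0.715, 0.699, 0.001, 0.001]
ft_force: [1.2, 0.3, 0.4]
grip_width: 0.0513
finger_force: 0.0
```

Call:
{"api": "servo_tool", "payload": {"steps": [[0,0,0,0,0,0],[0,0,0,0,0,0],[0,0,0,0,0,0],[0,0,0,0,0,0],[0,0,0,0,0,0]], "jaw": 1, "grip_force": 80}}

```text
time_s: 10.6
eef_pos: [0.4145, 0.1585, 0.0279]
tcp_rot: [0.715, 0.699, 0.001, 0.0]
ft_force: [-1.3, -0.2, 6.2]
grip_width: 0.0186
finger_force: 79.2
```

```bash
python3 - <<'E'
from h import *
s=manip.get_state(); print(s['ft_force'],s['grip_width'],s['q']); move([.414,.157,.026],-.02)
E
```

```text
[-1.30727494 -0.19911155  6.24253427] 0.018592377596561887 [ 2.49720427e-01 -9.02085573e-02  2.10435875e+00 -8.06270227e-05
  1.12586615e+00  2.71574066e-01]
at [0.4145 0.1585 0.0279] t 10.6 move [-0.15 -0.04  0.19] [ 0.002 -0.    -0.002]
```

Call:
{"api": "servo_tool", "payload": {"steps": [[0,0,-5,0,0,0],[0,0,-11,0,0,0],[0,0,-11,0,0,0],[0,0,-11,0,0,0]]}}

```text
time_s: 11.1
eef_pos: [0.4134, 0.1583, 0.1366]
tcp_rot: [0.715, 0.699, -0.0, -0.0]
ft_force: [-0.6, 0.4, -1.8]
grip_width: 0.0186
finger_force: 78.8
```

```bash
python3 - <<'E'
from h import *
move([.42,.004,.138],-np.pi/2)
E
```

```text
at [0.4134 0.1583 0.1366] t 11.1 move [-15.41   0.99  -0.14] [-0.     0.     1.549]
```

Call:
{"api": "servo_tool", "payload": {"steps": [[-15.4,1,-0.1,0,0,0.18],[-15.4,1,-0.1,0,0,0.36],[-15.4,1,-0.1,0,0,0.54],[-15.4,1,-0.1,0,0,0.72],[-15.4,1,-0.1,0,0,0.9],[-15.4,1,-0.1,0,0,1.08],[-15.4,1,-0.1,0,0,1.26],[-15.4,1,-0.1,0,0,1.44],[-15.4,1,-0.1,0,0,1.55],[-15.4,1,-0.1,0,0,1.55],[-15.4,1,-0.1,0,0,1.55],[-15.4,1,-0.1,0,0,1.55]]}}

```text
time_s: 12.6
eef_pos: [0.42, 0.0041, 0.1375]
tcp_rot: [1.0, 0.0, -0.0, -0.0]
ft_force: [-0.3, -0.5, -1.7]
grip_width: 0.0184
finger_force: 78.7
```

Call:
{"api": "servo_tool", "payload": {"steps": [[0,0,3,0,0,0],[0,0,6,0,0,0],[0,0,7.4,0,0,0],[0,0,7.4,0,0,0],[0,0,7.4,0,0,0],[0,0,7.4,0,0,0]]}}

```text
time_s: 13.35
eef_pos: [0.4214, 0.004, 0.0652]
tcp_rot: [1.0, -0.001, 0.001, 0.0]
ft_force: [-0.8, 0.0, -1.0]
grip_width: 0.0189
finger_force: 78.7
```

```bash
python3 - <<'E'
from h import *
s=manip.get_state(); im=cap('wrist','w4'); t=np.array(s['eef_pos']);print(t,s['tcp_rot'])
off=lambda x,y,z=-.010: R.from_quat(s['tcp_rot']).apply([x+.014,-y,-z])+t   # rod coords -> world
z0=-.020+.010
P=[off(173,0) if 0 else off(.173,0),off(.173,.034),off(.144,.034),off(.06,0)]
print(np.round(P,3))
for p in wproj(P): cv2.circle(im,(int(round(p[0])),int(round(p[1]))),2,(255,0,0),-1)
cv2.imwrite('pics/w4c.png',cv2.resize(im[0:220,160:480,::-1],(800,550),interpolation=cv2.INTER_CUBIC))
cap('top','t4')
E
```

```text
[0.42135812 0.00398607 0.06520542] [ 9.99999242e-01 -5.32755136e-04  1.10327719e-03  1.24333080e-04]
[[0.608 0.004 0.056]
 [0.608 0.038 0.056]
 [0.579 0.038 0.056]
 [0.495 0.004 0.055]]
```

View pics/w4c.png

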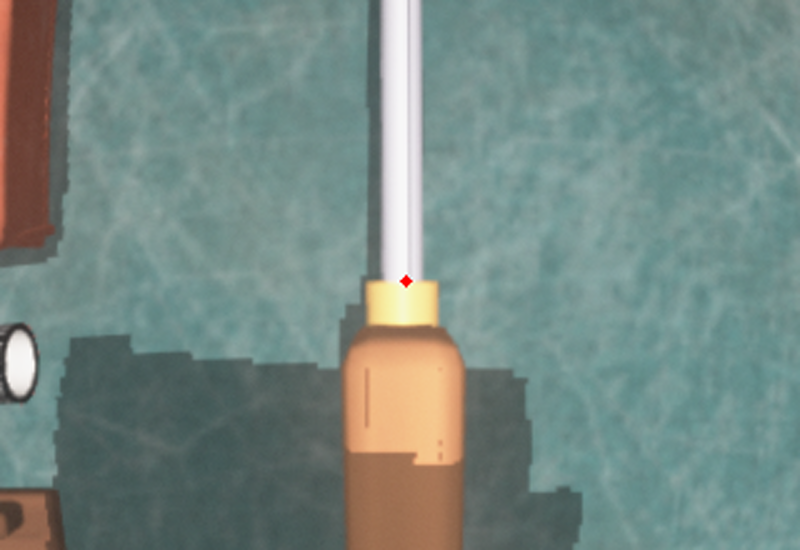

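```bash
python3 - <<'E'
from h import *
for n in ['foot_long_1','foot_short_1','hook_tip','hook_rod']:
    print(n,[(np.round(d['point'],3).tolist(),round(d['conf'],2)) for d in manip.search_frame('top',n)][:6])
a=cv2.imread('pics/t4.png')[140:220,295:395]
cv2.imwrite('pics/t4c.png',cv2.resize(a,(750,600),interpolation=cv2.INTER_CUBIC))
print(proj('top',[[.608,.004,.056],[.608,.038,.056],[.579,.038,.056]]))
E
```

```text
foot_long_1 [([0.701, 0.024, 0.014], 0.48)]
foot_short_1 [([0.7, -0.186, 0.011], 0.53), ([0.595, -0.424, 0.005], 0.46), ([0.708, -0.046, 0.009], 0.44)]
hook_tip [([0.582, 0.01, 0.055], 0.69), ([0.562, 0.163, 0.003], 0.38)]
hook_rod [([0.581, 0.007, 0.061], 0.43)]
[[327.38811925 200.8088713 ]
 [317.10330663 201.13691332]
 [317.35032027 209.80235514]]
```

View pics/t4c.png

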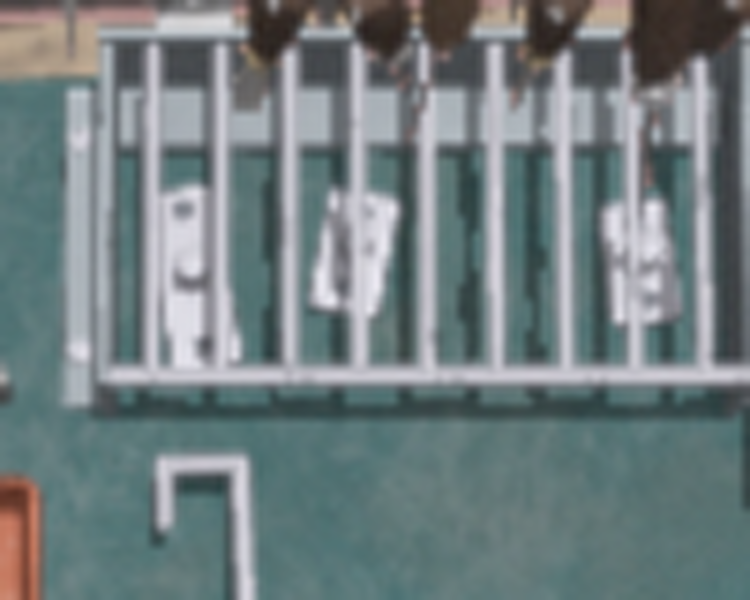

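```bash
python3 - <<'E'
from h import *
c=lambda p:np.array(p)/7.5+[295,140]
print('stem top',unproj('top',c([[195,262]]),.044))
print('bar ctrs',np.round(unproj('top',c([[200,275],[355,251],[640,262]]),.009),4))
print('hook corners',np.round(unproj('top',c([[241,463],[165,463],[165,525],[241,560]]),.056),4))
p=unproj('top',c([[163,190],[172,365]]),.009); print(p)
print('front bar',unproj('top',c([[105,376],[740,376]]),.084))
E
```

```text
stem top [[0.69890454 0.02265595 0.044     ]]
bar ctrs [[ 0.7008  0.0209  0.009 ]
 [ 0.7096 -0.0502  0.009 ]
 [ 0.7001 -0.1797  0.009 ]]
hook corners [[0.6049 0.0049 0.056 ]
 [0.606  0.0384 0.056 ]
 [0.5784 0.0392 0.056 ]
 [0.5618 0.0063 0.056 ]]
[[0.74117942 0.03669619 0.009     ]
 [0.65931169 0.03488781 0.009     ]]
front bar [[ 0.64035912  0.06283862  0.084     ]
 [ 0.63131844 -0.21223261  0.084     ]]
```

Call:
{"api": "servo_tool", "payload": {"steps": [[3,0,0,0,0,0],[6,0,0,0,0,0],[9,0,0,0,0,0],[10.7,0,0,0,0,0],[10.7,0,0,0,0,0],[10.7,0,0,0,0,0],[10.7,0,1.5,0,0,0],[10.7,0,3,0,0,0],[10.7,0,3,0,0,0],[10.7,0,3,0,0,0]]}}

```text
time_s: 14.9
eef_pos: [0.5267, 0.004, 0.0335]
tcp_rot: [1.0, -0.001, -0.001, -0.0]
ft_force: [0.9, -0.1, -0.6]
grip_width: 0.0184
finger_force: 78.6
```

```bash
python3 - <<'E'
from h import *
s=manip.get_state();print(s['eef_pos'],s['ft_force'],s['torque'])
cap('top','t5');a=cv2.imread('pics/t5.png')[140:220,295:395]
cv2.imwrite('pics/t5c.png',cv2.resize(a,(750,600),interpolation=cv2.INTER_CUBIC))
E
```

```text
[0.52666982 0.0039952  0.03346566] [ 0.93504502 -0.07305394 -0.63886103] [-0.05515949 -0.01650125  0.06658959]
```

View pics/t5c.png

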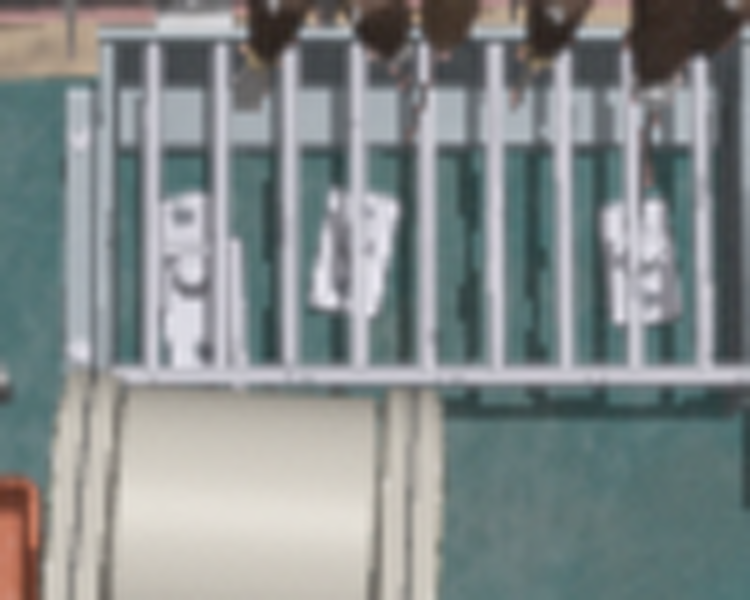

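The hook's shaft is at column 237 and its cross bar at about row 243, just beyond the stem at (192,268). No contact force shows, so I'll pull.

Call:
{"api": "servo_tool", "payload": {"steps": [[-1,0,0,0,0,0],[-2.5,0,0,0,0,0],[-4,0,0,0,0,0],[-5.5,0,0,0,0,0],[-7,0,0,0,0,0],[-8.5,0,0,0,0,0],[-10,0,0,0,0,0],[-11.5,0,0,0,0,0],[-13,0,0,0,0,0],[-14,0,0,0,0,0],[-14.3,0,0,0,0,0],[-14.3,0,0,0,0,0]]}}

```text
time_s: 16.45
eef_pos: [0.3843, 0.0041, 0.0341]
tcp_rot: [1.0, -0.001, 0.0, 0.0]
ft_force: [0.0, 0.4, -1.5]
grip_width: 0.0184
finger_force: 78.6
```

```bash
python3 - <<'E'
from h import *
s=manip.get_state();print(s['eef_pos'],s['ft_force'])
cap('top','t6'); cap('side','s6')
for n in ['foot_long_1','foot_short_1']:
  for c in ['top','side']:
    print(n,c,[(np.round(d['point'],3).tolist(),round(d['conf'],2)) for d in manip.search_frame(c,n)][:6])
E
```

```text
[0.38434834 0.0041286  0.03405532] [ 0.03175169  0.43192177 -1.51058787]
foot_long_1 top [([0.551, 0.024, 0.014], 0.75), ([0.616, -0.296, 0.06], 0.55), ([0.501, -0.362, 0.051], 0.27)]
foot_long_1 side [([0.563, 0.019, 0.009], 0.76)]
foot_short_1 top [([0.595, -0.425, 0.004], 0.72), ([0.709, -0.048, 0.011], 0.52), ([0.702, -0.188, 0.01], 0.52)]
foot_short_1 side [([0.594, -0.432, 0.005], 0.74), ([0.425, 0.138, 0.011], 0.17)]
```

Call:
{"api": "servo_tool", "payload": {"steps": [[0,0,-1.5,0,0,0],[0,0,-3.1,0,0,0],[0,0,-3.1,0,0,0],[0,0,-3.1,0,0,0],[0,3.5,-3.1,0,0,0],[0,7.1,-3.1,0,0,0],[0,7.1,-3.1,0,0,0],[4,7.1,-3.1,0,0,0],[8,7.1,-3.1,0,0,0],[12,7.1,-3.1,0,0,0],[15.5,7.1,-3.1,0,0,0],[15.5,7.1,-3.1,0,0,0]]}}

```text
time_s: 18.25
eef_pos: [0.5406, -0.0661, 0.064]
tcp_rot: [1.0, -0.0, -0.0, -0.0]
ft_force: [-0.6, -0.3, -1.6]
grip_width: 0.0185
finger_force: 78.8
```

Call:
{"api": "servo_tool", "payload": {"steps": [[0,0,0,0,0,0],[0,0,0,0,0,0],[0,0,1.5,0,0,0],[0,0,3,0,0,0],[0,0,3,0,0,0],[0,0,3,0,0,0]]}}

```text
time_s: 19.0
eef_pos: [0.539, -0.0671, 0.0347]
tcp_rot: [1.0, -0.001, -0.0, -0.0]
ft_force: [0.0, -0.6, -1.5]
grip_width: 0.0185
finger_force: 78.9
```

Call:
{"api": "servo_tool", "payload": {"steps": [[-1,0,0,0,0,0],[-2.5,0,0,0,0,0],[-4,0,0,0,0,0],[-5.5,0,0,0,0,0],[-7,0,0,0,0,0],[-8.5,0,0,0,0,0],[-10,0,0,0,0,0],[-11.5,0,0,0,0,0],[-13,0,0,0,0,0],[-14.5,0,0,0,0,0],[-15.5,0,0,0,0,0],[-15.5,0,0,0,0,0]]}}

```text
time_s: 20.5
eef_pos: [0.3837, -0.0669, 0.035]
tcp_rot: [1.0, -0.001, 0.0, 0.0]
ft_force: [-0.0, -0.2, -1.7]
grip_width: 0.0187
finger_force: 78.8
```

```bash
python3 - <<'E'
from h import *
s=manip.get_state();print(s['eef_pos'],s['ft_force'])
cap('top','t7'); cap('side','s7')
for n in ['foot_long_1','foot_short_1']:
  for c in ['top','side']:
    print(n,c,[(np.round(d['point'],3).tolist(),round(d['conf'],2)) for d in manip.search_frame(c,n)][:6])
a=cv2.imread('pics/t7.png')[140:220,295:395]
cv2.imwrite('pics/t7c.png',cv2.resize(a,(750,600),interpolation=cv2.INTER_CUBIC))
E
```

```text
[ 0.3837202  -0.06687791  0.03502924] [-0.04964996 -0.15166627 -1.66146117]
foot_long_1 top [([0.555, 0.024, 0.012], 0.68)]
foot_long_1 side [([0.56, 0.022, 0.009], 0.8)]
foot_short_1 top [([0.591, -0.424, 0.002], 0.72), ([0.706, -0.186, 0.011], 0.66), ([0.617, -0.298, 0.062], 0.55), ([0.55, -0.049, 0.008], 0.51)]
foot_short_1 side [([0.593, -0.431, 0.004], 0.86)]
```

View pics/t7c.png

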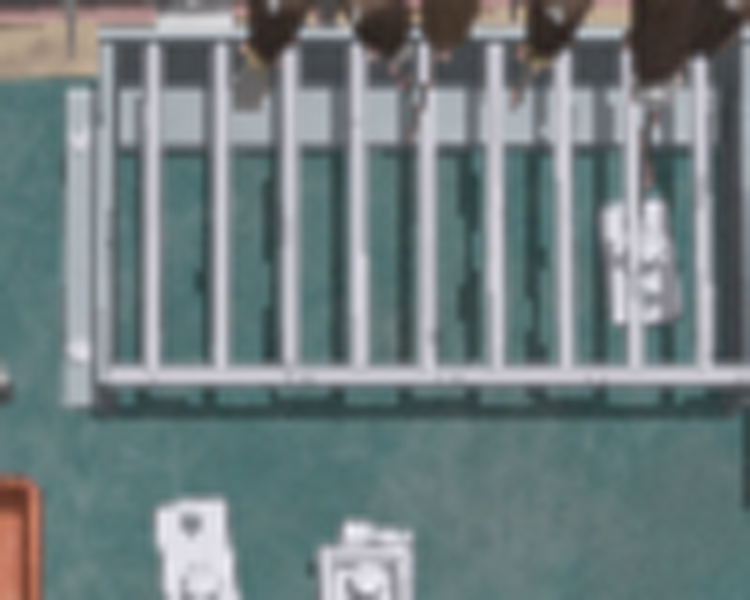

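Call:
{"api": "servo_tool", "payload": {"steps": [[0,0,-1.5,0,0,0],[0,0,-3,0,0,0],[0,0,-3,0,0,0],[0,0,-3,0,0,0],[0,4.5,-3,0,0,0],[0,9,-3,0,0,0],[0,13.2,-3,0,0,0],[0,13.2,-3,0,0,0],[0,13.2,-3,0,0,0],[4,13.2,-3,0,0,0],[8,13.2,-3,0,0,0],[11.5,13.2,-3,0,0,0]]}}

```text
time_s: 22.3
eef_pos: [0.5002, -0.1973, 0.0646]
tcp_rot: [1.0, 0.0, -0.0, -0.0]
ft_force: [-0.4, 0.2, -1.0]
grip_width: 0.0187
finger_force: 79.1
```

Call:
{"api": "servo_tool", "payload": {"steps": [[3.2,0,0,0,0,0],[3.2,0,0,0,0,0],[3.2,0,0,0,0,0],[3.2,0,1.5,0,0,0],[3.2,0,3,0,0,0],[3.2,0,3,0,0,0],[3.2,0,3,0,0,0]]}}

```text
time_s: 23.18
eef_pos: [0.5308, -0.1991, 0.0347]
tcp_rot: [1.0, -0.001, -0.0, -0.0]
ft_force: [1.2, -0.1, -0.2]
grip_width: 0.0184
finger_force: 79.1
```

Call:
{"api": "servo_tool", "payload": {"steps": [[-1,0,0,0,0,0],[-2.5,0,0,0,0,0],[-4,0,0,0,0,0],[-5.5,0,0,0,0,0],[-7,0,0,0,0,0],[-8.5,0,0,0,0,0],[-10,0,0,0,0,0],[-11.5,0,0,0,0,0],[-13,0,0,0,0,0],[-14.5,0,0,0,0,0],[-15,0,0,0,0,0],[-15,0,0,0,0,0]]}}

```text
time_s: 24.68
eef_pos: [0.3809, -0.1989, 0.0351]
tcp_rot: [1.0, -0.001, 0.0, 0.0]
ft_force: [-0.1, 0.6, -1.2]
grip_width: 0.0184
finger_force: 79.1
```

Call:
{"api": "servo_tool", "payload": {"steps": [[0,0,-3,0,0,0],[0,0,-6,0,0,0],[0,0,-10,0,0,0],[0,0,-10,0,0,0],[0,0,-10,0,0,0]]}}

```text
time_s: 25.3
eef_pos: [0.3811, -0.1987, 0.1344]
tcp_rot: [1.0, -0.0, -0.0, -0.0]
ft_force: [-0.6, -0.4, -2.2]
grip_width: 0.0186
finger_force: 79.1
```

```bash
python3 - <<'E'
from h import *
s=manip.get_state();print(s['eef_pos'],s['ft_force'])
cap('top','t8'); cap('side','s8')
for n in ['foot_long_1','foot_short_1']:
  for c in ['top','side']:
    print(n,c,[(np.round(d['point'],3).tolist(),round(d['conf'],2)) for d in manip.search_frame(c,n)][:6])
move([.4145,.1585,.138],-.022)
E
```

```text
[ 0.38106794 -0.19869661  0.13440336] [-0.62106118 -0.42441332 -2.15129677]
foot_long_1 top [([0.62, -0.297, 0.063], 0.62), ([0.552, 0.026, 0.013], 0.49)]
foot_long_1 side [([0.559, 0.02, 0.009], 0.61), ([0.612, -0.298, 0.062], 0.52)]
foot_short_1 top [([0.554, -0.053, 0.008], 0.71), ([0.594, -0.424, 0.005], 0.65), ([0.55, -0.184, 0.011], 0.59)]
foot_short_1 side [([0.592, -0.432, 0.004], 0.83), ([0.554, -0.189, 0.012], 0.76), ([0.555, -0.057, 0.011], 0.71)]
at [ 0.3805 -0.1985  0.1339] t 25.6 move [  3.35 -35.7   -0.37] [-0.002  0.    -1.55 ]
```

Call:
{"api": "servo_tool", "payload": {"steps": [[3.4,-6,-0.4,0,0,-0.17],[3.4,-11,-0.4,0,0,-0.34],[3.4,-16,-0.4,0,0,-0.51],[3.4,-21,-0.4,0,0,-0.68],[3.4,-26,-0.4,0,0,-0.85],[3.4,-31,-0.4,0,0,-1.02],[3.4,-35.7,-0.4,0,0,-1.19],[3.4,-35.7,-0.4,0,0,-1.36],[3.4,-35.7,-0.4,0,0,-1.5],[3.4,-35.7,-0.4,0,0,-1.55],[3.4,-35.7,-0.4,0,0,-1.55],[3.4,-35.7,-0.4,0,0,-1.55]]}}

```text
time_s: 27.1
eef_pos: [0.4154, 0.158, 0.1387]
tcp_rot: [0.715, 0.699, -0.0, -0.0]
ft_force: [0.6, -0.5, -1.1]
grip_width: 0.0187
finger_force: 79.1
```

```bash
python3 - <<'E'
from h import *
move([.4145,.1585,.0275],-.0226)
E
```

```text
at [0.4154 0.158  0.1387] t 27.1 move [ 0.05 -0.09 11.12] [-0.     0.    -0.001]
```

Call:
{"api": "servo_tool", "payload": {"steps": [[0,-0.1,3,0,0,0],[0,-0.1,6,0,0,0],[0,-0.1,9,0,0,0],[0,-0.1,10.2,0,0,0],[0,-0.1,10.8,0,0,0],[0,-0.1,11.1,0,0,0],[0,-0.1,11.1,0,0,0],[0,-0.1,11.1,0,0,0]]}}

```text
time_s: 28.1
eef_pos: [0.4151, 0.1583, 0.0287]
tcp_rot: [0.715, 0.699, 0.001, 0.0]
ft_force: [0.5, -0.3, -1.2]
grip_width: 0.0188
finger_force: 79.1
```

Call:
{"api": "servo_tool", "payload": {"steps": [[0,0,0,0,0,0],[0,0,0,0,0,0],[0,0,0,0,0,0],[0,0,0,0,0,0],[0,0,-5,0,0,0],[0,0,-11,0,0,0],[0,0,-11,0,0,0],[0,0,-11,0,0,0]], "jaw": 0.35}}

```text
time_s: 29.1
eef_pos: [0.4145, 0.1581, 0.1378]
tcp_rot: [0.715, 0.699, 0.0, 0.0]
ft_force: [-0.5, -0.2, -0.5]
grip_width: 0.0554
finger_force: 0.0
```

```bash
python3 - <<'E'
from h import *
im=cap('wrist','w9'); 
a=cv2.resize(im[:300,160:480,::-1],(400,375))
t=manip.capture('top'); cv2.imwrite('pics/t9.png',t[:,:,::-1])
b=cv2.resize(t[160:240,310:410,::-1],(400,320),interpolation=cv2.INTER_CUBIC)
c=np.zeros((375,800,3),np.uint8); c[:,:400]=a; c[:320,400:]=b; cv2.imwrite('pics/m9.png',c)
uv=[]
for n in ['foot_long_1','foot_short_1','rod_rest','hook_rod']:
    print(n,[(np.round(d['point'],3).tolist(),round(d['conf'],2)) for d in manip.search_frame('top',n)][:6])
move([.552,.022,.14],-np.pi/2)
E
```

```text
foot_long_1 [([0.556, 0.024, 0.014], 0.57)]
foot_short_1 [([0.557, -0.049, 0.009], 0.68), ([0.618, -0.3, 0.061], 0.65), ([0.555, -0.183, 0.009], 0.58), ([0.704, -0.213, 0.048], 0.23)]
rod_rest [([0.412, 0.112, 0.009], 0.6), ([0.603, -0.303, 0.062], 0.6)]
hook_rod [([0.396, 0.342, 0.023], 0.43)]
at [0.4137 0.1579 0.1366] t 29.4 move [-13.28  14.13  -0.36] [-1.000e-03  2.000e-03  1.549e+00]
```

View pics/m9.png

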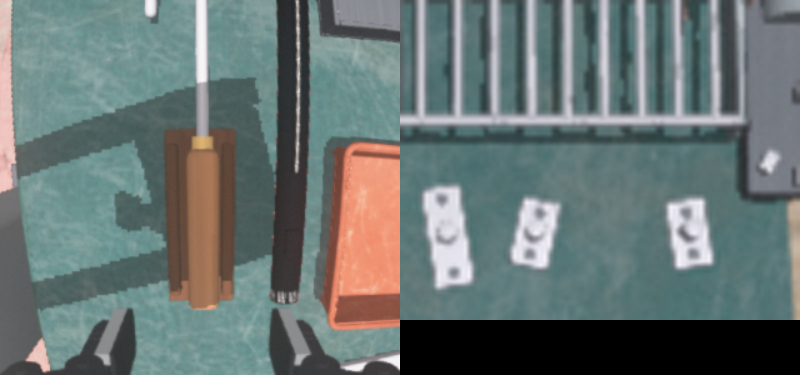

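The rod lies in its rest and the guard is empty. The stems are at crop positions (447,232) long, (535,231) short and (690,231) short. Next is the long foot.

```bash
python3 - <<'E'
from h import *
c=lambda p:(np.array(p)-[400,0])/4+[310,160]
print(np.round(unproj('top',c([[447,231],[535,230],[690,230]]),.044),4))
for q in ([[425,190],[458,186],[472,282],[437,288]],[[527,198],[560,205],[546,268],[512,260]],[[667,203],[703,200],[712,265],[677,269]]):
    p=unproj('top',c(q),.009); d=p[:2].mean(0)-p[2:].mean(0); print(np.round(p.mean(0),4),np.arctan2(d[1],d[0]),np.linalg.norm(d))
print(proj('top',[[.553,.163,.042]]))
move([.555,.021,.13],.1)
E
```

```text
[[ 0.5538  0.0244  0.044 ]
 [ 0.5523 -0.0483  0.044 ]
 [ 0.5483 -0.1761  0.044 ]]
[0.5542 0.0241 0.009 ] 0.10240120401494879 0.08345670895216162
[ 0.5549 -0.0505  0.009 ] -0.26198770209358796 0.05471662009635231
[ 0.5496 -0.1796  0.009 ] 0.09417327421034952 0.056163731474862415
[[280.03968759 219.37863186]]
at [0.4137 0.1579 0.1366] t 29.4 move [-13.37  14.43   0.64] [-0.002  0.001 -0.122]
```

Call:
{"api": "servo_tool", "payload": {"steps": [[-13.2,14.4,0.6,0,0,-0.12],[-13.2,14.4,0.6,0,0,-0.12],[-13.2,14.4,0.6,0,0,-0.12],[-13.2,14.4,0.6,0,0,-0.12],[-13.2,14.4,0.6,0,0,-0.12],[-13.2,14.4,5.6,0,0,-0.12],[-13.2,14.4,10.6,0,0,-0.12],[-13.2,14.4,12.1,0,0,-0.12],[-13.2,14.4,12.1,0,0,-0.12],[-13.2,14.4,12.1,0,0,-0.12]]}}

```text
time_s: 30.65
eef_pos: [0.5573, 0.0233, 0.0194]
tcp_rot: [0.671, 0.741, 0.001, 0.001]
ft_force: [0.7, -0.2, 0.7]
grip_width: 0.0555
finger_force: 0.0
```

Call:
{"api": "servo_tool", "payload": {"steps": [[0,0,0,0,0,0],[0,0,0,0,0,0],[0,0,0,0,0,0],[0,0,0,0,0,0],[0,0,0,0,0,0]], "jaw": 1, "grip_force": 60}}

```text
time_s: 31.28
eef_pos: [0.5567, 0.0229, 0.0183]
tcp_rot: [0.672, 0.741, 0.001, 0.001]
ft_force: [-1.0, -0.7, 6.5]
grip_width: 0.014
finger_force: 58.4
```

Call:
{"api": "servo_tool", "payload": {"steps": [[0,0,-3,0,0,0],[0,0,-6,0,0,0],[0,0,-9,0,0,0],[0,0,-9,0,0,0]]}}

```text
time_s: 31.78
eef_pos: [0.5578, 0.0228, 0.11]
tcp_rot: [0.672, 0.741, 0.002, 0.002]
ft_force: [-0.1, -0.1, -1.9]
grip_width: 0.0135
finger_force: 58.6
```

```bash
python3 - <<'E'
from h import *
move([.553,.163,.105],np.pi/2-.03)
for d in manip.search_frame('top','tray'): print(d)
E
```

```text
at [0.5578 0.0228 0.11  ] t 31.77 move [14.    0.89  0.49] [ 0.004  0.005 -1.443]
{'point': [0.5695, 0.1603, 0.004], 'conf': 0.57}
```

Call:
{"api": "servo_tool", "payload": {"steps": [[6,0.9,0,0,0,-0.18],[12,0.9,0,0,0,-0.36],[14,0.9,0,0,0,-0.54],[14,0.9,0,0,0,-0.72],[14,0.9,0,0,0,-0.9],[14,0.9,0,0,0,-1.08],[14,0.9,0,0,0,-1.26],[14,0.9,0,0,0,-1.44],[14,0.9,0,0,0,-1.44],[14,0.9,0,0,0,-1.44]]}}

```text
time_s: 33.08
eef_pos: [0.5501, 0.163, 0.1057]
tcp_rot: [0.018, 1.0, -0.0, -0.001]
ft_force: [0.2, 0.3, -0.2]
grip_width: 0.0142
finger_force: 58.6
```

```bash
python3 - <<'E'
from h import *
im=cap('wrist','w10'); cv2.imwrite('pics/w10c.png',cv2.resize(im[40:400,100:540,::-1],(733,600)))
move([.553,.163,.022],np.pi/2-.03)
E
```

```text
at [0.5503 0.1631 0.1061] t 33.12 move [-0.28  0.    8.41] [-0.    -0.001 -0.006]
```

View pics/w10c.png

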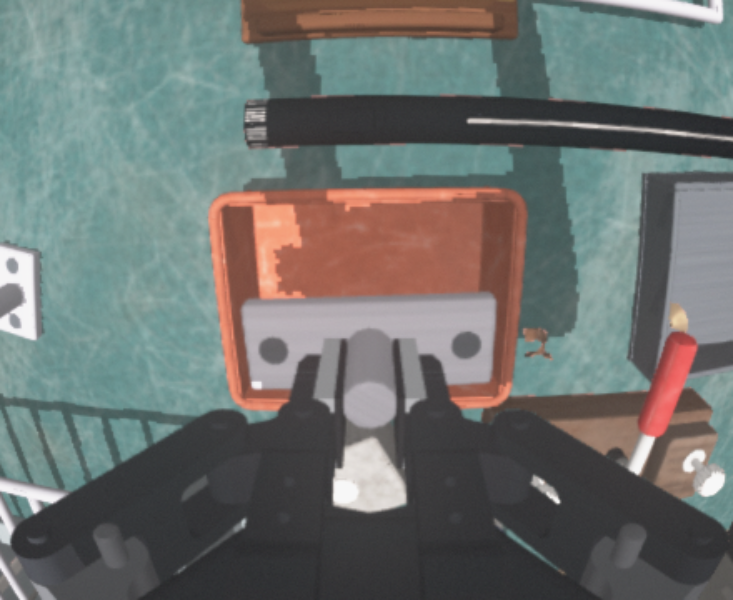

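Call:
{"api": "servo_tool", "payload": {"steps": [[-0.3,0,3,0,0,0],[-0.3,0,6,0,0,0],[-0.3,0,7.5,0,0,0],[-0.3,0,8.1,0,0,0],[-0.3,0,8.4,0,0,0],[-0.3,0,8.4,0,0,0],[-0.3,0,8.4,0,0,0]]}}

```text
time_s: 34.0
eef_pos: [0.5546, 0.1633, 0.0239]
tcp_rot: [0.016, 1.0, 0.0, 0.001]
ft_force: [-0.2, -0.5, -1.5]
grip_width: 0.0142
finger_force: 58.6
```

Call:
{"api": "servo_tool", "payload": {"steps": [[0,0,0,0,0,0],[0,0,0,0,0,0],[0,0,0,0,0,0],[0,0,0,0,0,0],[0,0,-5,0,0,0],[0,0,-11,0,0,0],[0,0,-11,0,0,0],[0,0,-11,0,0,0]], "jaw": 0.55}}

```text
time_s: 35.0
eef_pos: [0.5539, 0.1631, 0.133]
tcp_rot: [0.016, 1.0, 0.0, 0.0]
ft_force: [-0.3, -1.2, -0.6]
grip_width: 0.0384
finger_force: 0.0
```

```bash
python3 - <<'E'
from h import *
cap('top','t11'); cap('side','s11')
for n in ['foot_long_1','foot_short_1']:
  for c in ['top','side']:
    print(n,c,[(np.round(d['point'],3).tolist(),round(d['conf'],2)) for d in manip.search_frame(c,n)][:6])
move([.554,-.050,.13],-.25)
E
```

```text
foot_long_1 top [([0.545, 0.175, 0.017], 0.66)]
foot_long_1 side [([0.554, 0.162, 0.012], 0.54)]
foot_short_1 top [([0.555, -0.179, 0.011], 0.66), ([0.557, -0.049, 0.012], 0.62), ([0.594, -0.422, 0.007], 0.47)]
foot_short_1 side [([0.551, -0.188, 0.011], 0.73), ([0.594, -0.429, 0.006], 0.61), ([0.559, -0.053, 0.013], 0.47)]
at [0.553  0.1629 0.1315] t 35.3 move [ -0.8  -21.28   0.16] [-2.000e-03 -1.000e-03  1.788e+00]
```

Call:
{"api": "servo_tool", "payload": {"steps": [[-0.8,-6,0,0,0,0.18],[-0.8,-12,0,0,0,0.36],[-0.8,-18,0,0,0,0.54],[-0.8,-21.3,0,0,0,0.72],[-0.8,-21.3,0,0,0,0.9],[-0.8,-21.3,0,0,0,1.08],[-0.8,-21.3,0,0,0,1.26],[-0.8,-21.3,0,0,0,1.44],[-0.8,-21.3,0,0,0,1.62],[-0.8,-21.3,0,0,0,1.79],[-0.8,-21.3,0,0,0,1.79],[-0.8,-21.3,0,0,0,1.79]]}}

```text
time_s: 36.8
eef_pos: [0.5546, -0.05, 0.1326]
tcp_rot: [0.789, 0.614, -0.0, -0.0]
ft_force: [-0.1, -0.3, -0.1]
grip_width: 0.0385
finger_force: 0.0
```

Call:
{"api": "servo_tool", "payload": {"steps": [[0,0,5,0,0,0],[0,0,10,0,0,0],[0,0,11.5,0,0,0],[0,0,11.5,0,0,0],[0,0,11.5,0,0,0]]}}

```text
time_s: 37.42
eef_pos: [0.5567, -0.0504, 0.0203]
tcp_rot: [0.79, 0.613, 0.001, 0.001]
ft_force: [0.2, 0.1, 0.7]
grip_width: 0.0385
finger_force: 0.0
```

Call:
{"api": "servo_tool", "payload": {"steps": [[0,0,0,0,0,0],[0,0,0,0,0,0],[0,0,0,0,0,0],[0,0,0,0,0,0],[0,0,0,0,0,0]], "jaw": 1}}

```text
time_s: 38.05
eef_pos: [0.5565, -0.0503, 0.0202]
tcp_rot: [0.79, 0.613, 0.001, 0.001]
ft_force: [-0.5, -0.1, 6.3]
grip_width: 0.014
finger_force: 58.4
```

Call:
{"api": "servo_tool", "payload": {"steps": [[0,0,-3,0,0,0],[0,0,-6,0,0,0],[0,0,-10,0,0,0],[0,0,-10,0,0,0]]}}

```text
time_s: 38.55
eef_pos: [0.558, -0.0506, 0.123]
tcp_rot: [0.79, 0.613, 0.003, 0.003]
ft_force: [0.1, 0.0, -1.6]
grip_width: 0.0138
finger_force: 59.0
```

```bash
python3 - <<'E'
from h import *
move([.548,.405,.13],0)
for c in ('top','side'):
  print([(np.round(d['point'],3).tolist(),round(d['conf'],2)) for d in manip.search_frame(c,'steel_tray')])
print(unproj('top',np.array([155,150])/7.053+[215,195],.03))
E
```

```text
at [ 0.558  -0.0506  0.123 ] t 38.55 move [ 43.88 -12.32  -0.78] [ 0.009  0.001 -0.252]
[([0.551, 0.384, 0.004], 0.88)]
[([0.54, 0.378, 0.015], 0.69)]
[[0.56976955 0.30857657 0.03      ]]
```

```bash
python3 - <<'E'
from h import *
s={'eef_pos':np.array([.5503,.1631,.1061]),'tcp_rot':np.array([.018,1,0,-.001])}
s['tcp_rot']/=np.linalg.norm(s['tcp_rot'])
print(wunproj(np.array([[645,175],[630,358],[212,195],[525,195],[245,405],[505,405]])/1.6667+[100,40],[.034]*2+[.042]*4,s))
move([.55,.402,.13],0)
E
```

```text
[[0.50115347 0.29226511 0.034     ]
 [0.59508147 0.29638872 0.034     ]
 [0.50475671 0.09905452 0.042     ]
 [0.50935691 0.22992165 0.042     ]
 [0.60637584 0.1013115  0.042     ]
 [0.611046   0.22703773 0.042     ]]
at [ 0.5552 -0.0501  0.1185] t 38.65 move [ 43.66 -11.77  -1.16] [ 0.001  0.    -0.252]
```

Call:
{"api": "servo_tool", "payload": {"steps": [[10,-2.7,-1,0,0,-0.05],[20,-5.4,-1,0,0,-0.1],[30,-8,-1,0,0,-0.2],[43.3,-11.7,-1,0,0,-0.25],[43.3,-11.7,-1,0,0,-0.25],[43.3,-11.7,-1,0,0,-0.25],[43.3,-11.7,-1,0,0,-0.25],[43.3,-11.7,-1,0,0,-0.25],[43.3,-11.7,-1,0,0,-0.25],[43.3,-11.7,-1,0,0,-0.25],[43.3,-11.7,-1,0,0,-0.25],[43.3,-11.7,-1,0,0,-0.25]]}}

```text
time_s: 40.15
eef_pos: [0.5499, 0.3974, 0.1282]
tcp_rot: [0.708, 0.706, 0.0, 0.0]
ft_force: [0.7, 0.4, -1.3]
grip_width: 0.0139
finger_force: 59.0
```

```bash
python3 - <<'E'
from h import *
move([.55,.398,.026],0)
cap('top','t12')
print([(np.round(d['point'],3).tolist(),round(d['conf'],2)) for d in manip.search_frame('top','foot_short_1')])
E
```

```text
at [0.5499 0.3974 0.1282] t 40.15 move [ 0.06  0.   10.22] [ 0.    -0.    -0.003]
[([0.594, -0.424, 0.002], 0.6), ([0.553, -0.18, 0.015], 0.59), ([0.55, 0.162, 0.017], 0.43)]
```

Call:
{"api": "servo_tool", "payload": {"steps": [[0,0,3,0,0,0],[0,0,6,0,0,0],[0,0,9,0,0,0],[0,0,9.8,0,0,0],[0,0,10.2,0,0,0],[0,0,10.3,0,0,0],[0,0,10.3,0,0,0]]}}

```text
time_s: 41.12
eef_pos: [0.5503, 0.399, 0.0264]
tcp_rot: [0.708, 0.706, 0.001, 0.0]
ft_force: [-0.3, -0.2, -2.4]
grip_width: 0.0138
finger_force: 59.0
```

Call:
{"api": "servo_tool", "payload": {"steps": [[0,0,0,0,0,0],[0,0,0,0,0,0],[0,0,0,0,0,0],[0,0,0,0,0,0],[0,0,-5,0,0,0],[0,0,-11,0,0,0],[0,0,-11,0,0,0],[0,0,-11,0,0,0]], "jaw": 0.55}}

```text
time_s: 42.12
eef_pos: [0.5496, 0.3985, 0.1351]
tcp_rot: [0.708, 0.706, 0.0, 0.0]
ft_force: [-0.7, 0.5, 0.1]
grip_width: 0.0383
finger_force: 0.0
```

```bash
python3 - <<'E'
from h import *
move([.551,-.181,.13],.1)
cap('side','s13')
print([(np.round(d['point'],3).tolist(),round(d['conf'],2)) for d in manip.search_frame('side','foot_short_1')])
E
```

```text
at [0.5496 0.3985 0.1351] t 42.12 move [-57.95   0.26   0.49] [ 0.001 -0.    -0.102]
[([0.595, -0.432, 0.006], 0.65), ([0.65, 0.143, 0.043], 0.61), ([0.554, -0.189, 0.014], 0.56), ([0.552, 0.397, 0.015], 0.4), ([0.416, 0.162, 0.053], 0.19)]
```

Call:
{"api": "servo_tool", "payload": {"steps": [[-10,0.3,0.5,0,0,-0.02],[-20,0.3,0.5,0,0,-0.04],[-30,0.3,0.5,0,0,-0.06],[-40,0.3,0.5,0,0,-0.08],[-57.9,0.3,0.5,0,0,-0.1],[-57.9,0.3,0.5,0,0,-0.1],[-57.9,0.3,0.5,0,0,-0.1],[-57.9,0.3,0.5,0,0,-0.1],[-57.9,0.3,0.5,0,0,-0.1],[-57.9,0.3,0.5,0,0,-0.1],[-57.9,0.3,0.5,0,0,-0.1],[-57.9,0.3,0.5,0,0,-0.1]]}}

```text
time_s: 43.72
eef_pos: [0.551, -0.1789, 0.129]
tcp_rot: [0.671, 0.741, -0.0, -0.001]
ft_force: [0.9, 0.7, 0.2]
grip_width: 0.0387
finger_force: 0.0
```

Call:
{"api": "servo_tool", "payload": {"steps": [[-1,0,0,0,0,0],[-1,0,0,0,0,0],[-1,0,0,0,0,0]]}}

```text
time_s: 44.1
eef_pos: [0.5524, -0.1901, 0.13]
tcp_rot: [0.671, 0.741, 0.0, 0.0]
ft_force: [-0.1, 0.8, 0.8]
grip_width: 0.0385
finger_force: 0.0
```

```bash
python3 - <<'E'
from h import *
move([.553,-.181,.018],.1)
cap('wrist','w14')
print([(np.round(d['point'],3).tolist(),round(d['conf'],2)) for d in manip.search_frame('wrist','foot_short_1')])
E
```

```text
at [ 0.5524 -0.1901  0.13  ] t 44.1 move [ 0.9   0.14 11.2 ] [ 0.     0.    -0.002]
[([0.552, -0.175, 0.01], 0.64)]
```

Call:
{"api": "servo_tool", "payload": {"steps": [[1.1,0.1,0,0,0,0],[1.1,0.1,5,0,0,0],[1.1,0.1,10,0,0,0],[1.1,0.1,11.2,0,0,0],[1.1,0.1,11.2,0,0,0],[1.1,0.1,11.2,0,0,0]]}}

```text
time_s: 44.95
eef_pos: [0.5542, -0.1802, 0.0206]
tcp_rot: [0.672, 0.741, 0.001, 0.002]
ft_force: [-0.3, 0.3, -0.2]
grip_width: 0.0382
finger_force: 0.0
```

Call:
{"api": "servo_tool", "payload": {"steps": [[0,0,0,0,0,0],[0,0,0,0,0,0],[0,0,0,0,0,0],[0,0,0,0,0,0],[0,0,0,0,0,0]], "jaw": 1}}

```text
time_s: 45.58
eef_pos: [0.5539, -0.1801, 0.0202]
tcp_rot: [0.672, 0.741, 0.001, 0.002]
ft_force: [-0.5, 1.0, 5.8]
grip_width: 0.014
finger_force: 58.4
```

Call:
{"api": "servo_tool", "payload": {"steps": [[0,0,-3,0,0,0],[0,0,-6,0,0,0],[0,0,-11,0,0,0],[0,0,-11,0,0,0],[0,0,-11,0,0,0]]}}

```text
time_s: 46.2
eef_pos: [0.5523, -0.1795, 0.1282]
tcp_rot: [0.672, 0.741, 0.0, 0.0]
ft_force: [0.2, -0.2, -1.2]
grip_width: 0.0142
finger_force: 58.7
```

```bash
python3 - <<'E'
from h import *
move([.55,.349,.13],0)
E
```

```text
at [ 0.5523 -0.1795  0.1282] t 46.2 move [52.62  4.94 -0.2 ] [0.001 0.    0.098]
```

Call:
{"api": "servo_tool", "payload": {"steps": [[10,1,-0.2,0,0,0.02],[20,2,-0.2,0,0,0.04],[30,3,-0.2,0,0,0.06],[40,4,-0.2,0,0,0.1],[52.6,4.9,-0.2,0,0,0.1],[52.6,4.9,-0.2,0,0,0.1],[52.6,4.9,-0.2,0,0,0.1],[52.6,4.9,-0.2,0,0,0.1],[52.6,4.9,-0.2,0,0,0.1],[52.6,4.9,-0.2,0,0,0.1],[52.6,4.9,-0.2,0,0,0.1],[52.6,4.9,-0.2,0,0,0.1]]}}

```text
time_s: 47.7
eef_pos: [0.5495, 0.3473, 0.1292]
tcp_rot: [0.708, 0.706, -0.001, -0.0]
ft_force: [0.5, -0.3, -1.3]
grip_width: 0.014
finger_force: 58.8
```

```bash
python3 - <<'E'
from h import *
move([.55,.349,.026],0)
cap('wrist','w15')
print([(np.round(d['point'],3).tolist(),round(d['conf'],2)) for d in manip.search_frame('wrist','foot_short_1')],[(np.round(d['point'],3).tolist(),round(d['conf'],2)) for d in manip.search_frame('wrist','steel_tray')])
E
```

```text
at [0.5495 0.3473 0.1292] t 47.7 move [ 0.18  0.06 10.32] [-0.001  0.001 -0.003]
[([0.548, 0.357, 0.117], 0.98), ([0.551, 0.402, 0.014], 0.63)] [([0.56, 0.376, 0.008], 0.61)]
```

Call:
{"api": "servo_tool", "payload": {"steps": [[0,0,3,0,0,0],[0,0,6,0,0,0],[0,0,9,0,0,0],[0,0,9.9,0,0,0],[0,0,10.3,0,0,0],[0,0,10.4,0,0,0],[0,0,10.4,0,0,0]]}}

```text
time_s: 48.72
eef_pos: [0.5504, 0.3493, 0.0273]
tcp_rot: [0.708, 0.706, 0.001, 0.0]
ft_force: [-0.5, -0.3, -1.5]
grip_width: 0.0137
finger_force: 58.8
```

Call:
{"api": "servo_tool", "payload": {"steps": [[0,0,0,0,0,0],[0,0,0,0,0,0],[0,0,0,0,0,0],[0,0,0,0,0,0],[0,0,-5,0,0,0],[0,0,-11,0,0,0],[0,0,-14,0,0,0],[0,0,-14,0,0,0]], "jaw": 0.55}}

```text
time_s: 49.72
eef_pos: [0.5516, 0.3499, 0.1704]
tcp_rot: [0.708, 0.706, 0.003, 0.001]
ft_force: [0.5, -0.7, -1.3]
grip_width: 0.0385
finger_force: 0.0
```

```bash
python3 - <<'E'
from h import *
move([.5745,-.314,.17],-np.pi/2+.7)
cap('side','s16'); cap('top','t16')
for n in ['foot_short_1','foot_long_1','sel_knob','hook_rod']:
  for c in ('side','top'): print(n,c,[(np.round(d['point'],3).tolist(),round(d['conf'],2)) for d in manip.search_frame(c,n)])
E
```

```text
at [0.5516 0.3499 0.1704] t 49.73 move [-66.39   2.42  -0.17] [ 0.004 -0.006  0.869]
foot_short_1 side [([0.591, -0.431, 0.003], 0.51)]
foot_short_1 top [([0.595, -0.424, 0.002], 0.72), ([0.704, -0.219, 0.05], 0.24)]
foot_long_1 side [([0.549, 0.163, 0.012], 0.6)]
foot_long_1 top [([0.554, 0.162, 0.018], 0.65)]
sel_knob side [([0.598, -0.31, 0.062], 0.74)]
sel_knob top [([0.606, -0.297, 0.059], 0.52)]
hook_rod side []
hook_rod top [([0.418, 0.18, 0.05], 0.47)]
```

Call:
{"api": "servo_tool", "payload": {"steps": [[-10,0.4,0,0,0,0.14],[-20,0.8,0,0,0,0.28],[-30,1.2,0,0,0,0.42],[-40,1.6,0,0,0,0.56],[-66.4,2.4,0,0,0,0.7],[-66.4,2.4,0,0,0,0.87],[-66.4,2.4,0,0,0,0.87],[-66.4,2.4,0,0,0,0.87],[-66.4,2.4,0,0,0,0.87],[-66.4,2.4,0,0,0,0.87],[-66.4,2.4,0,0,0,0.87],[-66.4,2.4,0,0,0,0.87]]}}

```text
time_s: 51.72
eef_pos: [0.5714, -0.3184, 0.1655]
tcp_rot: [0.94, 0.341, -0.0, 0.0]
ft_force: [0.3, 0.7, 0.4]
grip_width: 0.0382
finger_force: 0.0
```

```bash
python3 - <<'E'
from h import *
move([.5745,-.314,.17],-np.pi/2+.7)
t=cap('top','t17')[:,:,::-1]; w=cap('wrist','w17')[:,:,::-1]
a=cv2.resize(t[160:280,215:335],(500,500),interpolation=cv2.INTER_CUBIC)
b=cv2.resize(w[60:300,200:440],(300,300))
c=np.zeros((500,800,3),np.uint8); c[:,:500]=a; c[:300,500:]=b; cv2.imwrite('pics/m17.png',c)
print(wproj([[.5745,-.314,.101]]))
for n in ['foot_short_1','foot_long_1']: print(n,[(np.round(d['point'],3).tolist(),round(d['conf'],2)) for d in manip.search_frame('top',n)])
E
```

```text
at [ 0.5714 -0.3184  0.1655] t 51.73 move [ 0.52 -0.14 -0.45] [ 0.     0.001 -0.005]
[[322.52108747 212.04618782]]
foot_short_1 [([0.551, 0.344, 0.017], 0.69), ([0.547, 0.394, 0.014], 0.68), ([0.582, -0.442, 0.004], 0.57), ([0.715, -0.203, 0.048], 0.31)]
foot_long_1 [([0.552, 0.161, 0.015], 0.63)]
```

View pics/m17.png

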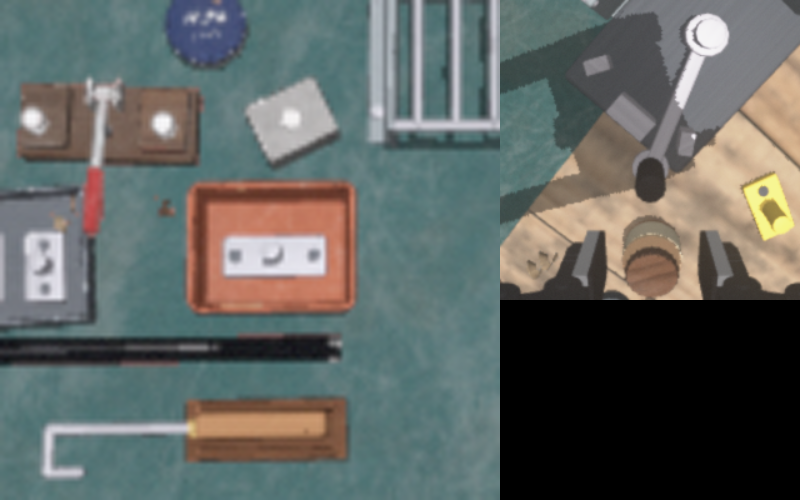

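The last view shows the long foot standing in the terracotta tray and the short feet in the steel tray. The rod is in its rest and the lever is in the right-hand notch. Now I'll return the lever.

Call:
{"api": "servo_tool", "payload": {"steps": [[0.5,-0.1,4,0,0,0],[0.5,-0.1,8,0,0,0],[0.5,-0.1,9.2,0,0,0],[0.5,-0.1,9.2,0,0,0],[0.5,-0.1,9.2,0,0,0]]}}

```text
time_s: 52.55
eef_pos: [0.5768, -0.3118, 0.0764]
tcp_rot: [0.94, 0.343, 0.001, 0.001]
ft_force: [0.4, -0.0, 0.4]
grip_width: 0.0384
finger_force: 0.0
```

Call:
{"api": "servo_tool", "payload": {"steps": [[0,0,0,0,0,0],[0,0,0,0,0,0],[0,0,0,0,0,0],[0,0,0,0,0,0],[0,0,0,0,0,0]], "jaw": 1, "grip_force": 40}}

```text
time_s: 53.18
eef_pos: [0.5759, -0.3116, 0.0755]
tcp_rot: [0.94, 0.342, 0.0, 0.001]
ft_force: [-2.2, 1.1, 6.9]
grip_width: 0.0166
finger_force: 39.0
```

Call:
{"api": "servo_tool", "payload": {"steps": [[0,0,-1,0,0,0],[0,0,-2.1,0,0,0],[0,0,-2.1,0,0,0],[0.3,-0.8,-2.1,0,0,0.09],[0.7,-1.5,-2.1,0,0,0.175],[1.2,-2.2,-2.1,0,0,0.26],[1.7,-2.9,-2.1,0,0,0.35],[2.3,-3.4,-2.1,0,0,0.44],[2.9,-3.9,-2.1,0,0,0.525],[3.7,-4.4,-2.1,0,0,0.61],[4.3,-4.8,-2.1,0,0,0.7],[4.3,-4.8,-2.1,0,0,0.7]]}}

```text
time_s: 54.68
eef_pos: [0.5786, -0.248, 0.0957]
tcp_rot: [1.0, -0.001, 0.001, 0.001]
ft_force: [6.6, -3.9, -2.3]
grip_width: 0.0165
finger_force: 39.3
```

```bash
python3 - <<'E'
from h import *
move([.576,-.252,.0727],-np.pi/2); print(manip.get_state()['ft_force'])
E
```

```text
at [ 0.5786 -0.248   0.0957] t 54.67 move [-0.27  0.4   2.3 ] [ 0.003 -0.003 -0.002]
[ 6.60590016 -3.86408823 -2.31104197]
```

Call:
{"api": "servo_tool", "payload": {"steps": [[-0.2,0.3,0,0,0,0],[-0.2,0.3,0,0,0,0],[-0.2,0.3,1,0,0,0],[-0.2,0.3,2,0,0,0],[-0.2,0.3,2.2,0,0,0],[-0.2,0.3,2.2,0,0,0]]}}

```text
time_s: 55.42
eef_pos: [0.5775, -0.2505, 0.0753]
tcp_rot: [1.0, -0.0, 0.002, 0.001]
ft_force: [5.2, 2.7, 6.1]
grip_width: 0.0166
finger_force: 40.3
```

Call:
{"api": "servo_tool", "payload": {"steps": [[0,0,0,0,0,0],[0,0,0,0,0,0],[0,0,0,0,0,0],[0,0,-6,0,0,0],[0,0,-12,0,0,0],[0,0,-12,0,0,0],[0,0,-12,0,0,0]], "jaw": 0.4}}

```text
time_s: 56.3
eef_pos: [0.5753, -0.2499, 0.1927]
tcp_rot: [1.0, -0.001, -0.0, 0.0]
ft_force: [-0.1, 0.6, -1.0]
grip_width: 0.051
finger_force: 0.0
```

```bash
python3 - <<'E'
from h import *
s=manip.get_state(); print(s['eef_pos'],s['time_s'])
im=cap('wrist','w18'); old=cv2.imread('pics/w1.png')[:,:,::-1]
P=lambda z:wproj([[.576,-.251,z]],s)[0]
print('pred',P(.101),P(.06))
# dark knob blob centroid in wrist now, unprojected
x,y=P(.09).astype(int); g=cv2.cvtColor(im,cv2.COLOR_RGB2GRAY)[y-40:y+40,x-40:x+40]
n,l,st,ce=cv2.connectedComponentsWithStats((g<45).astype(np.uint8))
for i in range(1,n):
    if st[i,4]>60: 
        c=ce[i]+[x-40,y-40]; print(st[i],c,wunproj([c],.082,s))
t=cap('top','t18'); a=cv2.imread('pics/top0.png')[:,:,::-1]
for n in ['sel_knob','varnish_jar','foot_short_1','foot_long_1','hook_rod']: print(n,[(np.round(d['point'],3).tolist(),round(d['conf'],2)) for d in manip.search_frame('wrist' if n=='sel_knob' else 'top',n)])
E
```

```text
[ 0.57526119 -0.24991868  0.19271388] 56.3
pred [322.87497506 202.68616891] [322.72006618 188.86915894]
sel_knob [([0.605, -0.262, 0.064], 0.94)]
varnish_jar []
foot_short_1 [([0.552, 0.342, 0.015], 0.51)]
foot_long_1 [([0.554, 0.164, 0.014], 0.63)]
hook_rod [([0.412, 0.2, 0.052], 0.71)]
```

```bash
python3 - <<'E'
from h import *
a=cv2.imread('pics/t17.png').astype(int); t=cap('top','t19')[:,:,::-1].astype(int); cap('side','s19')
for nm,P,h in [('steel',[.552,.372,.03],22),('tray',[.553,.163,.03],22),('rod',[.414,.23,.03],35),('square',[.408,.47,.01],20),('gauge',[.655,.145,.04],12),('jar',[.502,-.363,.05],10)]:
    u,v=proj('top',[P])[0].astype(int); d=np.abs(a-t).max(2)[v-h//2-6:v+h//2+6,u-h:u+h]; print(nm,(d>40).sum(),d.size)
o=cv2.imread('pics/top0.png').astype(int); u,v=proj('top',[[.502,-.363,.05]])[0].astype(int); print('jar vs start',(np.abs(o-t).max(2)[v-10:v+10,u-10:u+10]>40).sum())
for c in('top','side'): print([(np.round(d['point'],3).tolist(),round(d['conf'],2)) for n in('foot_short_1','varnish_jar','surface_gauge') for d in manip.search_frame(c,n)])
E
```

```text
steel 0 1496
tray 0 1496
rod 0 3220
square 0 1280
gauge 0 576
jar 261 440
jar vs start 242
[([0.733, -0.106, 0.081], 0.54), ([0.551, 0.343, 0.016], 0.5), ([0.548, 0.398, 0.014], 0.43), ([0.548, 0.399, 0.013], 0.18), ([0.657, 0.138, 0.04], 0.87), ([0.57, 0.164, 0.007], 0.47)]
[([0.591, -0.434, 0.006], 0.81), ([0.551, 0.394, 0.015], 0.54), ([0.556, 0.373, 0.019], 0.54), ([0.504, -0.382, 0.038], 0.74), ([0.407, 0.143, 0.01], 0.37)]
```

```bash
python3 - <<'E'
from h import *
o=cv2.imread('pics/side0.png').astype(int);t=cv2.imread('pics/s19.png').astype(int)
u,v=320,310  # jar at (401,388)/800-scale
print((np.abs(o-t).max(2)[v-15:v+15,u-14:u+14]>40).sum())
u,v=337,258; d=np.abs(o-t).max(2)[v-14:v+14,u-14:u+14]; print('knob diff',(d>40).sum())
manip.job_done()
E
```

```text
0
knob diff 241
the job is handed in; nothing more can be done
```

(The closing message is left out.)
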